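# Chill, churn and taste: sorbet maker with a folding crank

## Task

Get the hand-cranked sorbet maker going: first lay every freezer block that is on the worktop flat in the maker's chill tray, then swing its folded crank handle up until it stands upright and crank it at least three full turns clockwise (seen from above), and fold the handle down flat again. Then take the spoon, dip the tip of its bowl briefly into the open canister, and lay it back flat on its wooden rest. Leave the jars, the cup and everything else standing where they are.

Things in the scene. Friction and masses are not known exactly. Their poses are not given: they have to be found in the camera images.
- tray (a point): centre of the chill tray's floor, 4 mm above the worktop: the shallow open tray that is the left half of the grey sorbet maker. The maker is fixed to the worktop but stands elsewhere and turned at each start. The tray is 200 (its x) x 136 mm (its y) inside; its walls are 5 mm thick and their top is 12 mm above the worktop. x points away from the robot when the maker is square to it, y to the left, z up
- crank_axis (a point): on the crank's vertical axis at the top of the 60 mm round grey column, 90 mm above the worktop; axes as for the tray; it lies at x = -52, y = -121 mm in the tray's frame, so it is the front right part of the maker
- mouth (a point): centre of the mouth of the steel canister behind the column, 82 mm above the worktop; the canister is open, 72 mm wide inside at the mouth (66 mm at the bottom), rim 3 mm thick, 52 mm deep; the cranking turns it slowly. It lies at x = +52, y = -121 mm in the tray's frame; axes as for the tray
- crank (a joint): turn of the crank arm about its vertical axis, rad, growing clockwise seen from above, no stops; at 0 the arm points along +x of the point crank_axis (away from the robot). It starts between -0.8 and 0.8. Stiff by about 0.1 N m, stays where it is left
- handle (a joint): fold of the crank handle about the horizontal hinge at the arm's end: 0 folded flat, lying back along the arm towards the crank's axis; 1.57 standing upright (a stop). It stays where it is left; 0.045 N m of friction
- hinge (a point): the handle's hinge at the end of the crank arm, 65 mm from the crank's axis and 114 mm above the worktop; x points outward along the arm, y along the hinge (across the arm), z up. The arm is 14 mm wide and 8 mm thick, its top 100 mm above the worktop, with a flat 40 mm hub on the axis (top 102 mm above the worktop) and 25 mm wide cheeks at the hinge
- handle_grip (a point): on the handle's centre line, 40 mm from the hinge. The handle is a straight black sleeve, 18 mm thick, that runs from 13 to 61 mm from the hinge (a steel cap ends it at 65 mm) and spins freely about its own line. x points from the free end to the hinge, y along the hinge
- rest_top (a point): centre of the top of the wooden spoon rest, a plain slab 150 (its x) x 66 x 14 mm with rounded edges, fixed to the worktop; its place and yaw vary. z up
- spoon_mid (a point): middle of the spoon, at half its height: 190 mm long (its x), 38 mm wide at the bowl and narrower along the handle, 14 mm high, 45 g; x points to the bowl's end, z up when it lies as it should. It starts on the rest, bowl roughly towards the robot
- spoon_tip (a point): tip of the spoon's bowl, 93 mm along +x from its middle; axes as for spoon_mid
- block0_mid (a point): centre of a grey freezer block, a smooth bar 80 (its x) x 34 x 34 mm with rounded edges, about 0.12 kg; it may lie on any long side. Two to four such blocks are there, the others are absent
- block1_mid (a point): centre of a grey freezer block, a smooth bar 80 (its x) x 34 x 34 mm with rounded edges, about 0.12 kg; it may lie on any long side. Two to four such blocks are there, the others are absent
- block2_mid (a point): centre of a grey freezer block, a smooth bar 80 (its x) x 34 x 34 mm with rounded edges, about 0.12 kg; it may lie on any long side. Two to four such blocks are there, the others are absent
- block3_mid (a point): centre of a grey freezer block, a smooth bar 80 (its x) x 34 x 34 mm with rounded edges, about 0.12 kg; it may lie on any long side. Two to four such blocks are there, the others are absent
- jar_a: spice jar, 45 mm thick, 105 mm high, origin at the centre of its underside; stands near the blocks, leave it alone
- jar_b: spice jar like jar_a, leave it alone
- cup: small cream-coloured ceramic cup, 69 mm wide, 67 mm high, origin at the centre of its underside; stands at the back, leave it alone

How it is judged:
By the outcome, as a careful person would: the job done as asked, in the order asked, and still so for the second after the job is handed in, with the robot touching nothing.
Of block0, block1, block2, block3 only 2 to 4 are there at a start; the rules pass over those that are not, and their reading is None.
At some moment in a run one of block0, block1, block2, block3 may be knocked a few centimetres aside while the robot is not near it.
Once in a run the grip may slacken for a moment while it holds something.
It also fails if it takes over 210 s, if anything falls off the work surface, if the arm or the gripper's body presses on something with over 40 N, if the wrist force passes 120 N, or if a joint passes its speed limit or range.

## Robot

A 6-joint arm with a two-finger parallel gripper is mounted at the origin on a cart in front of the work surface, level with it; the furniture and walls round the work are solid. World frame = base frame: x ahead of the robot, y to its left, z up, the work surface at z = 0. Lengths are in m, angles in rad, forces in N, time in s.
With the tool pointing down it reaches from about 0.4 to 0.825 m from the base axis. Payload 7 kg.
Tool frame: the origin (TCP) lies between the finger pads; the fingertips stand ahead of it and the grasp point (between the pads) lies 11 mm behind it (arm.tips_ahead is the z of the fingertips in the tool frame, in m); z points along the fingers, y is the line along which they close (so a half turn about z gives the same grasp; the last joint's range is limited). The gripper opens to 88 mm and grips with 3 to 60 N. Pads are 19 mm wide; open, the fingers measure 130 mm over their backs; the gripper's body (78 mm by 193 mm) begins 47 mm behind the grasp point.
Start: joints at [-0.842, 0.359, 0.012, 0, -1.224, -0.288], TCP at [0.288, -0.61, 0.235] pointing down, gripper open.
Joint ranges: [-3.07, 3.07], [-1.43, 2.12], [-1.02, 1.25], [-3.03, 1.67], [-3.05, -0], [-3.03, 3.03]. Speed limits (rad/s): [2.39, 2.39, 3.01, 3.14, 3.14, 3.14].

## Interface

Orientations are given as a unit quaternion [w, x, y, z].
In Python, from cell import arm gives the robot as it stands.
- The arm moves only by the shell command python3 -m creep 'ROWS' [FORCE]. ROWS is JSON, a list that holds one entry, the list of rows, each a list of 5 numbers: the opening, from 0 (shut) to 1 (fully open), then the shift along the tool's x, y, z in mm, then the turn about the tool's z in rad. A call has 1 to 5 rows; each row shifts and turns the commanded pose from where the row before left it, along the tool's axes as they then stand; what a row does not reach is not made up. A row lasts 1/10 s, in which the tool goes at most 50 mm and 8.59 degrees, less where a joint would pass 70% of its speed; a pose out of reach is approached as far as the arm can. A call is refused whole if a number of a shift passes 50 or a number of a turn 0.15, either way. A call with a gripper value outside its range is refused whole. The fingers move at their own pace and stop on an object; FORCE is the grip in N (left out, the last holds). Time passes only in rows, so rows that do not move let the fingers close. It gives the time, the measured TCP pose, the force, the opening and the grip force at its end, in the units of the state.
- arm.state(): the state, without advancing time (a new reading comes with each control period).
- arm.snapshot(name): name is "side" or "top"; returns a dict with "img" (384x512x3 uint8, blue, green, red), "vfov" (degrees; the focal length in pixels is half the picture's height over the tangent of half this angle, whatever the lens; pixels are square), "cx", "cy" (the principal point, pixels), "R" (3x3) and "t" (3): a world point X has camera coordinates R X + t. Camera axes: x right, y down, z forward; pixel columns grow to the right and rows downward; lengths in m; the calibration is good to about 2 mm. A picture is of the moment at which its call begins. There is no depth.
- arm.close_job(): hands the job in; it is judged then, once.
The state is a dict: "clock": time; "joint_positions": joint angles; "qd": joint speeds; "joint_efforts": joint torques, N m; "tcp_pos": TCP position; "orientation": TCP orientation; "contact_force": force on the tool from outside, world axes, zero at the start; "moment": the same for the moment, N m; "width": opening from 0.0 (shut) to 1.0 (fully open); "finger_force": force on a finger pad.
Only numpy, scipy, OpenCV 4.12 (cv2) and the standard library are available. Lean on these libraries where they do the work, as an engineer would, in place of code of your own. Each camera call takes 0.05 s, during which the arm holds its last target. There are 200 camera calls.

## Working session

There is one attempt and no reset: what is moved stays moved. The work goes in short steps, Python scripts to look and compute and a shell command to move; the robot and the scene stay as the last step left them, time stands still between calls to the robot, and variables do not carry over. Pictures are saved under pics/ and viewed, at most 14 in all, crops included, and the job is handed in when it is done.

```bash
ls; mkdir -p pics; python3 - <<'E'
from cell import arm
import cv2,numpy as np
for n in("top","side"):
    s=arm.snapshot(n); cv2.imwrite(f"pics/{n}0.png",cv2.resize(s["img"],(800,600),interpolation=cv2.INTER_CUBIC))
    print(n,s["vfov"],s["cx"],s["cy"],np.round(s["R"],3).tolist(),np.round(s["t"],3).tolist(),(-np.array(s["R"]).T@s["t"]).round(3))
print(arm.state(),arm.tips_ahead)
E
```

```text
pics
top 49.932108663263094 258.0880796556163 195.1947769707742 [[-0.026, -1.0, 0.008], [-0.992, 0.025, -0.126], [0.126, -0.011, -0.992]] [0.0, 0.497, 0.998] [ 3.670e-01 -1.000e-03  1.053e+00]
side 56.690249221350925 259.5186584212372 189.70542922107546 [[-1.0, -0.004, 0.005], [-0.006, 0.404, -0.915], [0.001, -0.915, -0.404]] [0.51, 0.088, 0.894] [0.51  0.784 0.44 ]
{'clock': 0.1, 'joint_positions': array([-8.41905134e-01,  3.59307131e-01,  1.11500436e-02, -2.96780757e-04,
       -1.22410067e+00, -2.88066285e-01]), 'qd': array([-5.71412526e-04, -1.30962142e-03,  3.51929066e-03,  1.75460350e-03,
       -8.37207954e-05, -1.52742870e-04]), 'joint_efforts': array([-4.19662902e-04, -5.84163666e+01,  2.93751723e+01,  7.01548576e+00,
        1.01069076e-02, -5.22860773e-05]), 'tcp_pos': array([ 0.28778297, -0.61010758,  0.23372356]), 'orientation': array([-2.33874949e-04, -2.18582755e-01,  9.75818132e-01,  7.06196136e-04]), 'contact_force': array([-1.24165582, -0.26727766, -1.59168265]), 'moment': array([-0.03983433, -0.03521686, -0.02918747]), 'finger_force': 0.0, 'width': 0.9996954615951942} 0.008
```

View pics/top0.png

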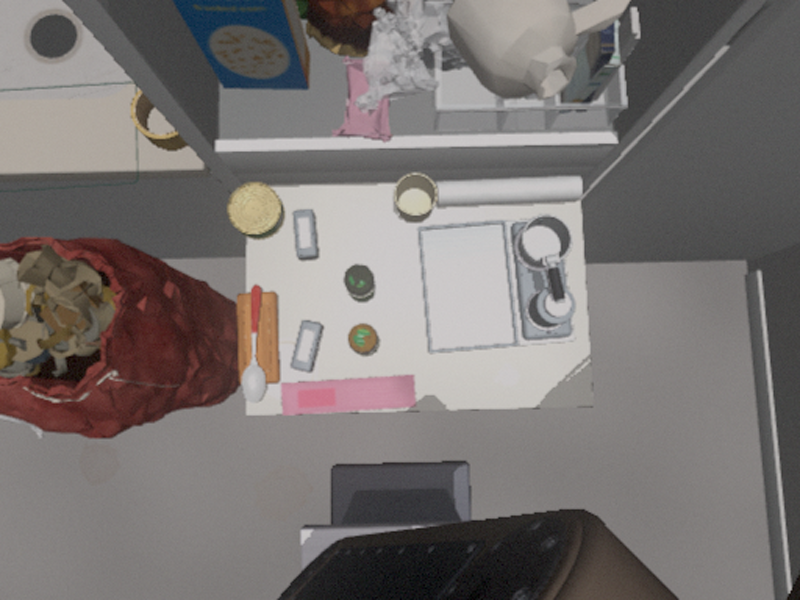

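View pics/side0.png

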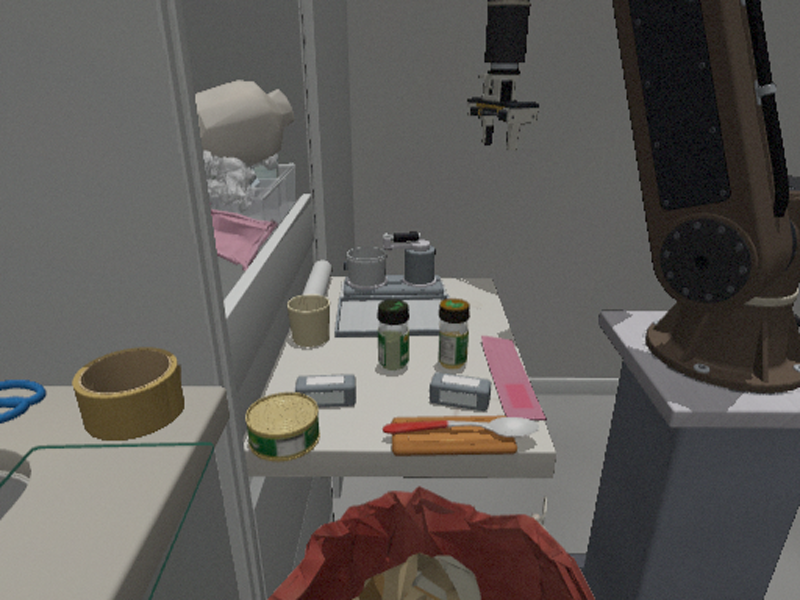

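The top view shows two blocks (800-px image: 305,234 and 307,345), the jars (360,281; 362,338), the tray (470,287), the crank column (548,308), the canister (543,242) and the spoon on its rest (257,338). I'll enlarge a crop for accurate pixel positions.

```bash
cat > h.py <<'E'
from cell import arm
import cv2,numpy as np
def snap(n): return arm.snapshot(n)
def crop(s,x0,y0,w,h,k,name):
    cv2.imwrite("pics/"+name,cv2.resize(s["img"][y0:y0+h,x0:x0+w],None,fx=k,fy=k,interpolation=cv2.INTER_CUBIC))
def ray(s,u,v,z):
    f=192/np.tan(np.radians(s["vfov"]/2)); R=np.array(s["R"]);t=np.array(s["t"])
    d=R.T@np.array([(u-s["cx"])/f,(v-s["cy"])/f,1]); c=-R.T@t
    return (c+d*(z-c[2])/d[2])
def proj(s,X):
    f=192/np.tan(np.radians(s["vfov"]/2)); p=np.array(s["R"])@X+np.array(s["t"])
    return p[:2]/p[2]*f+[s["cx"],s["cy"]]
def pose():
    s=arm.state(); q=s["orientation"]; from scipy.spatial.transform import Rotation as Ro
    return s["tcp_pos"],Ro.from_quat([q[1],q[2],q[3],q[0]]).as_matrix()
def goal(X,yaw=None,mod=np.pi):
    """shift in tool axes (mm) to world X and turn about tool z so that tool y lies along world yaw"""
    p,R=pose(); d=R.T@(np.array(X)-p)*1000
    a=None
    if yaw is not None:
        # tool z down: positive turn about z = clockwise from above
        cur=np.arctan2(R[1,1],R[0,1]); a=-(yaw-cur); a=(a+mod/2)%mod-mod/2
    st=arm.state(); print("tcp",p.round(4),"yaw_y",round(np.degrees(np.arctan2(R[1,1],R[0,1])),1),"shift",d.round(1),"turn",a if a is None else round(a,3),"j6",st["joint_positions"][5].round(2),"w",round(st["width"],3),"ff",round(st["finger_force"],1),"F",st["contact_force"].round(1),"t",st["clock"])
E
python3 - <<'E'
from h import *
s=snap("top"); crop(s,150,110,120,160,5,"a.png") if 0 else None
crop(s,150,110,130,160,6,"x.png") if 0 else None
crop(s,145,125,160,120,5,"left.png"); crop(s,260,125,120,120,5,"right.png")
E
```

```text
(no output)
```

View pics/left.png

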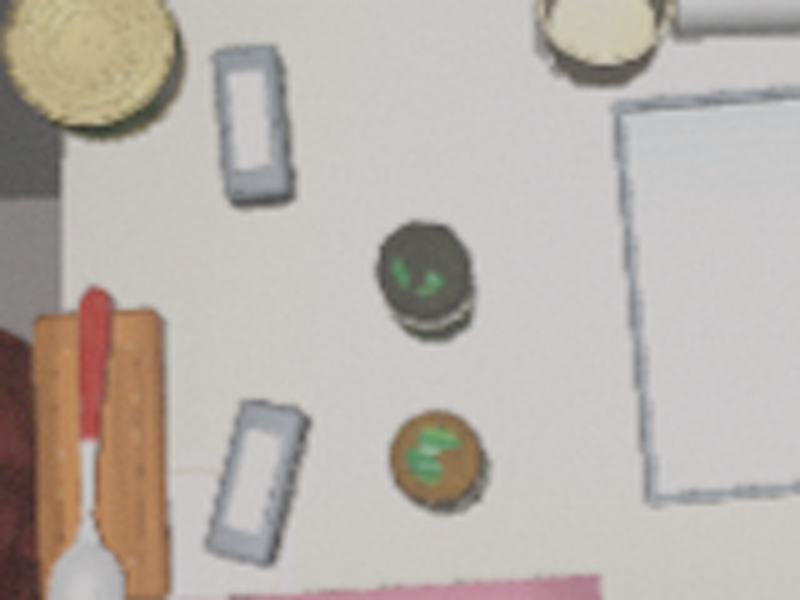

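View pics/right.png

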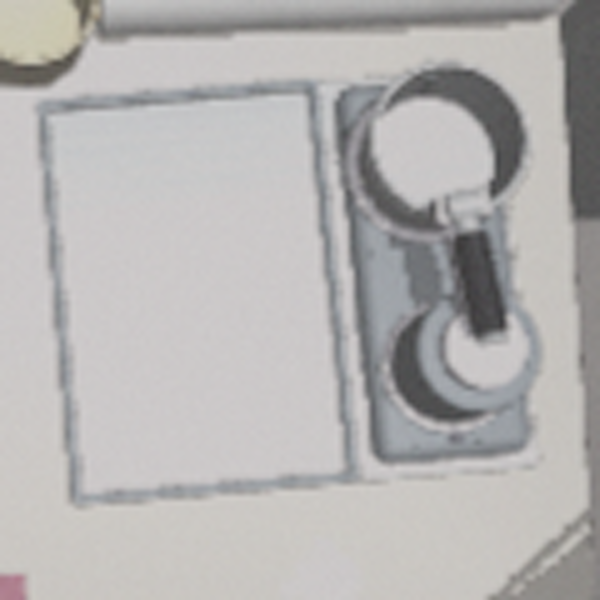

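```bash
python3 - <<'E'
from h import *
s=snap("top")
L=lambda u,v,z:ray(s,145+u/5,125+v/5,z)
Rr=lambda u,v,z:ray(s,260+u/5,125+v/5,z)
c=[Rr(*p,.012) for p in((43,103),(314,85),(350,475),(77,500))]
m=np.mean(c,0); ax=(c[0]+c[1]-c[2]-c[3]); yaw=np.arctan2(ax[1],ax[0])
print("tray",m.round(4),"yaw",np.degrees(yaw),"size",[np.linalg.norm(c[i]-c[(i+1)%4]).round(4) for i in range(4)])
Rz=np.array([[np.cos(yaw),-np.sin(yaw)],[np.sin(yaw),np.cos(yaw)]])
print("pred axis",m[:2]+Rz@[-.052,-.121],"meas",Rr(487,352,.102).round(4))
print("pred mouth",m[:2]+Rz@[.052,-.121],"meas",Rr(438,151,.082).round(4))
print("hinge",Rr(465,210,.114),"free",Rr(487,333,.114))
for n,cs in(("A",((230,70),(266,68),(272,170),(236,175))),("Aout",((213,50),(278,45),(293,195),(230,203))),("Bout",((243,402),(310,412),(270,563),(208,547)))):
    c=[L(*p,.034) for p in cs]; a=c[0]+c[1]-c[2]-c[3]
    print(n,np.mean(c,0).round(4),np.degrees(np.arctan2(a[1],a[0])).round(1),np.linalg.norm(a)/2)
print("jars",L(425,268,.105),L(437,458,.105))
print("spoon",L(95,288,.02),ray(s,162.6,257.3,.022),L(90,440,.022))
print("rest",[L(*p,.014) for p in((35,315),(160,312))], ray(s,279/1.5625,382/1.5625,.014),ray(s,239/1.5625,383/1.5625,.014))
print("cup", ray(s,416/1.5625,192/1.5625,.067)); 
goal([.6,.2,.2],0)
E
```

```text
tray [ 0.5287 -0.1185  0.012 ] yaw 2.824627962436317 size [np.float64(0.1407), np.float64(0.2025), np.float64(0.1387), np.float64(0.2056)]
pred axis [ 0.48272659 -0.24192034] meas [ 0.4814 -0.2428  0.102 ]
pred mouth [ 0.58660024 -0.23679532] meas [ 0.5818 -0.2297  0.082 ]
hinge [ 0.5465247  -0.23324924  0.114     ] free [ 0.48877698 -0.24022042  0.114     ]
A [0.6174 0.1431 0.034 ] 2.8 0.053537607300027865
Aout [0.6162 0.1419 0.034 ] 5.5 0.07869439236720023
Bout [0.4356 0.141  0.034 ] -14.7 0.07501810249973753
jars [0.52786072 0.05268264 0.105     ] [0.43918333 0.04871521 0.105     ]
spoon [0.53614238 0.22450162 0.02      ] [0.34930449 0.22702551 0.022     ] [0.45891188 0.2263596  0.022     ]
rest [array([0.52399795, 0.2561858 , 0.014     ]), array([0.52395786, 0.19281696, 0.014     ])] [0.37979898 0.1891223  0.014     ] [0.37987073 0.2528949  0.014     ]
cup [ 0.67119384 -0.03682243  0.067     ]
tcp [ 0.2879 -0.6102  0.234 ] yaw_y 115.3 shift [-628.   599.6   34.5] turn -1.13 j6 -0.29 w 1.003 ff 0.0 F [-0.4  0.5  0.7] t 0.2
```

```bash
python3 -m creep '[[[0.55,0,0,0,0.115],[0.55,0,0,0,0.115],[0.55,0,0,0,0.115],[0.55,0,0,0,0]]]' 30; python3 - <<'E'
from h import *
goal([.601,.1405,.2],np.radians(95))
s=snap("top"); print("can",ray(s,254/1.5625,208/1.5625,.04),ray(s,281/1.5625,208/1.5625,.04))
E
```

```text
clock: 0.6
tcp_pos: [0.2879, -0.6103, 0.2343]
orientation: [-0.0, -0.047, 0.999, 0.0]
contact_force: [0.1, -0.7, 1.1]
width: 0.699
finger_force: 0.0
tcp [ 0.2879 -0.6103  0.2343] yaw_y 95.4 shift [-382.2  718.1   34.5] turn 0.007 j6 -0.63 w 0.699 ff 0.0 F [ 0.1 -0.7  1.1] t 0.6
can [0.65912278 0.22407753 0.04      ] [0.6580851  0.18063028 0.04      ]
```

```bash
for i in 1; do
python3 -m creep '[[[0.55,-21,42,0,0],[0.55,-21,42,0,0],[0.55,-21,42,0,0],[0.55,-21,42,0,0],[0.55,-21,42,0,0]]]'
python3 -m creep '[[[0.55,-21,42,0,0],[0.55,-21,42,0,0],[0.55,-21,42,0,0],[0.55,-21,42,0,0],[0.55,-21,42,0,0]]]'
python3 -m creep '[[[0.55,-21,42,0,0],[0.55,-21,42,0,0],[0.55,-21,42,0,0],[0.55,-21,42,0,0],[0.55,-21,42,0,0]]]'
python3 -m creep '[[[0.55,-21,42,0,0],[0.55,-21,42,0,0],[0.55,0,0,0,0],[0.55,0,0,0,0]]]'
done | grep -E "clock|tcp"; python3 - <<'E'
from h import *
goal([.601,.1405,.1],np.radians(95))
s=snap("side"); crop(s,150,140,200,150,4,"s1.png")
s=snap("top"); crop(s,140,100,200,150,4,"t1.png")
E
```

```text
clock: 1.15
tcp_pos: [0.3727, -0.3897, 0.2346]
clock: 1.65
tcp_pos: [0.4572, -0.1704, 0.235]
clock: 2.15
tcp_pos: [0.5416, 0.0488, 0.2349]
clock: 2.55
tcp_pos: [0.575, 0.1355, 0.2339]
tcp [0.575  0.1355 0.2339] yaw_y 95.8 shift [-26.5   2.4 133.9] turn 0.013 j6 -2.03 w 0.553 ff 0.0 F [ 0.1 -0.9  1.2] t 2.55
```

View pics/s1.png

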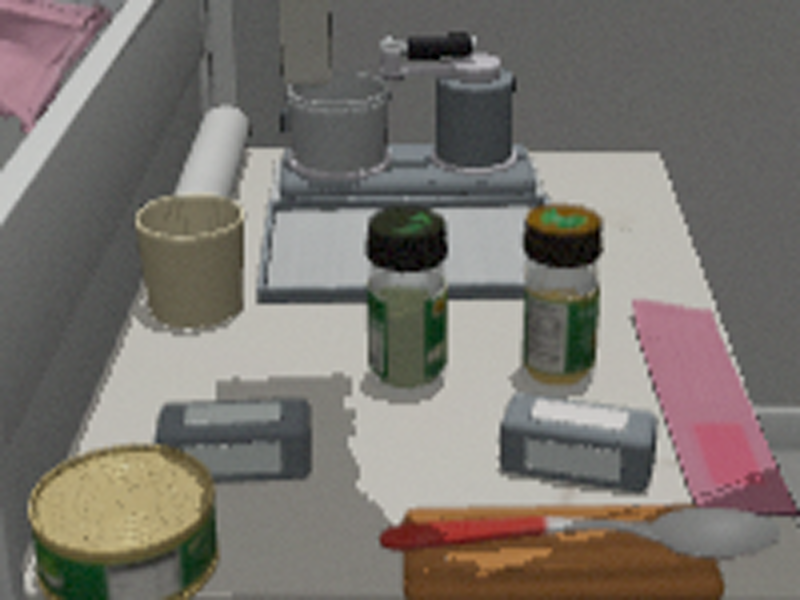

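The blocks are at (235,440) and (580,440) in the side crop, unobstructed. The gripper is above the frame. I'll cross-check the block A height and position, then descend.

```bash
python3 - <<'E'
from h import *
s=snap("side")
for u,v,z in((160,478,.0),(310,478,0),(237,403,.034),(503,475,0),(652,492,0)): print(ray(s,150+u/4,140+v/4,z).round(4))
E
for i in 1; do python3 -m creep '[[[0.55,-13,1,25,0.01],[0.55,-13,1,35,0],[0.55,0,0,35,0],[0.55,0,0,35,0],[0.55,0,0,0,0]]]'; done
python3 - <<'E'
from h import *
goal([.601,.1405,.016],np.radians(95))
s=snap("top"); crop(s,145,110,120,90,6,"t2.png")
E
```

```text
[0.6567 0.1563 0.    ]
[0.5775 0.1555 0.    ]
[0.6169 0.1363 0.034 ]
[ 0.4753  0.1517 -0.    ]
[ 0.3981  0.1661 -0.    ]
clock: 3.2
tcp_pos: [0.5976, 0.1362, 0.1002]
orientation: [-0.004, -0.042, 0.999, -0.001]
contact_force: [0.3, -0.2, 0.0]
width: 0.549
finger_force: 0.0
tcp [0.5976 0.1362 0.1002] yaw_y 94.8 shift [-4.4  4.2 84.2] turn -0.003 j6 -2.03 w 0.549 ff 0.0 F [ 0.3 -0.2  0. ] t 3.2
```

View pics/t2.png

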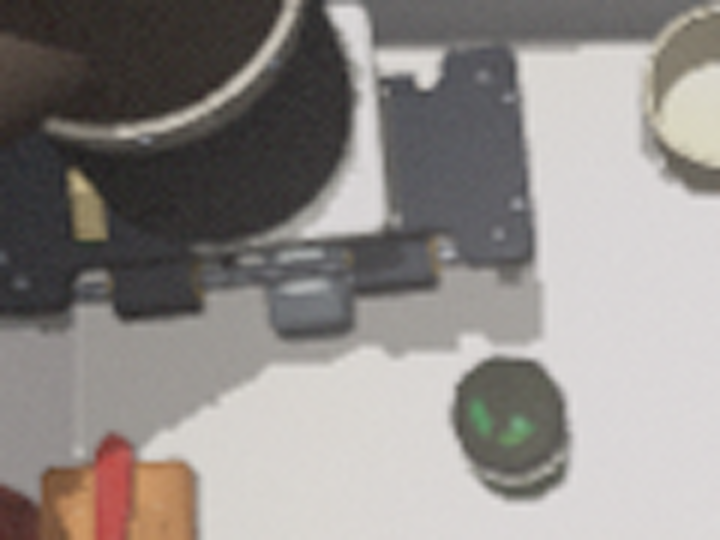

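The block's near end shows between the fingers (310,305) and the gripper body is clear of the jar (510,420). Descending.

```bash
python3 -m creep '[[[0.55,-3,3,25,0],[0.55,0,0,25,0],[0.55,0,0,20,0],[0.55,0,0,15,0],[0.55,0,0,0,0]]]' | grep -E "tcp|force"
python3 -m creep '[[[0,0,0,0,0],[0,0,0,0,0],[0,0,0,0,0],[0,0,0,0,0],[0,0,0,0,0]]]' 30
python3 -m creep '[[[0,0,0,-10,0],[0,0,0,-20,0],[0,0,0,-30,0],[0,0,0,-40,0],[0,0,0,-50,0]]]'
```

```text
tcp_pos: [0.6038, 0.1416, 0.0202]
contact_force: [0.0, 0.7, 0.0]
finger_force: 0.0
clock: 4.25
tcp_pos: [0.6047, 0.1425, 0.0216]
orientation: [0.001, -0.043, 0.999, 0.0]
contact_force: [-1.7, -1.1, 7.5]
width: 0.383
finger_force: 30.0
clock: 4.75
tcp_pos: [0.6022, 0.1414, 0.1704]
orientation: [-0.001, -0.043, 0.999, -0.001]
contact_force: [0.8, 0.6, -0.3]
width: 0.388
finger_force: 30.0
```

```bash
for i in 1; do
python3 -m creep '[[[0,0,0,-10,-0.14],[0,0,0,0,-0.14],[0,0,0,0,-0.14],[0,0,0,0,-0.14],[0,0,0,0,-0.14]]]'
python3 -m creep '[[[0,0,0,0,-0.14],[0,0,0,0,-0.14],[0,0,0,0,-0.14],[0,0,0,0,-0.14],[0,0,0,0,-0.14]]]'
python3 -m creep '[[[0,0,0,0,-0.14],[0,0,0,0,0],[0,0,0,0,0]]]'; done | grep -E "tcp|width"
python3 - <<'E'
from h import *
goal([.469,-.126,.1],np.radians(4))
E
```

```text
tcp_pos: [0.6033, 0.1419, 0.1806]
width: 0.381
tcp_pos: [0.6033, 0.1419, 0.1805]
width: 0.383
tcp_pos: [0.6034, 0.142, 0.1802]
width: 0.382
tcp [0.6034 0.142  0.1802] yaw_y -177.1 shift [260.8 147.8  80. ] turn -0.019 j6 -0.49 w 0.382 ff 30.0 F [ 0.2 -0.6 -1.4] t 6.05
```

```bash
for i in 1; do
python3 -m creep '[[[0,37,21,0,0],[0,37,21,0,0],[0,37,21,0,0],[0,37,21,0,0],[0,37,21,0,-0.02]]]'
python3 -m creep '[[[0,37,21,0,0],[0,37,21,0,0],[0,0,0,30,0],[0,0,0,40,0],[0,0,0,10,0]]]'
done | grep -E "tcp|width"
python3 - <<'E'
from h import *
goal([.469,-.126,.0255],np.radians(4))
s=snap("top"); crop(s,240,110,160,120,5,"t3.png")
E
```

```text
tcp_pos: [0.5078, -0.0498, 0.18]
width: 0.389
tcp_pos: [0.4698, -0.1259, 0.0968]
width: 0.383
tcp [ 0.4698 -0.1259  0.0968] yaw_y -176.0 shift [ 0.1  0.4 71.3] turn 0.0 j6 -0.07 w 0.383 ff 30.0 F [-0.1 -0.2 -0.9] t 7.05
```

View pics/t3.png

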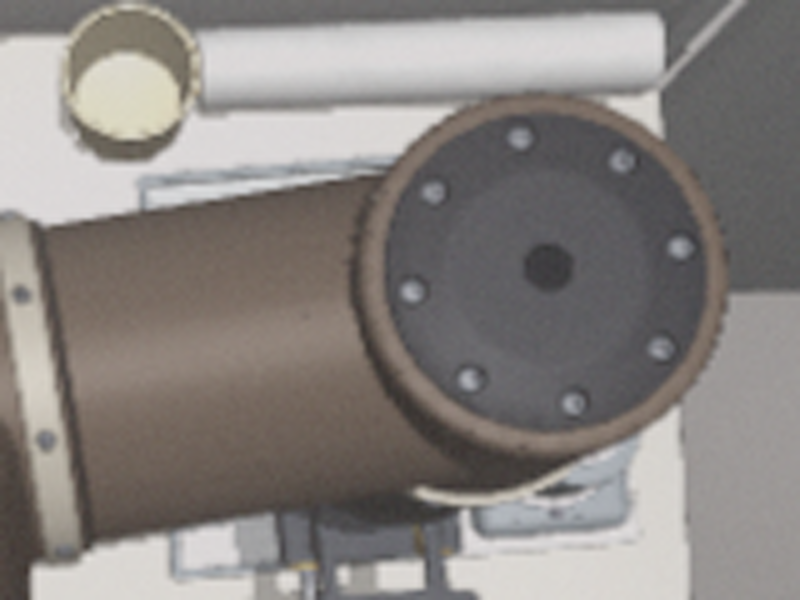

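The arm hides the tray here, but the tool pose puts the block over it with space to the column. Lowering and releasing.

```bash
python3 -m creep '[[[0,0,0,30,0],[0,0,0,20,0],[0,0,0,13,0],[0,0,0,6,0],[0,0,0,0,0]]]' | grep -E "tcp|force"
python3 -m creep '[[[0,0,0,2,0],[0.6,0,0,0,0],[0.6,0,0,0,0],[0.6,0,0,0,0],[0.6,0,0,0,0]]]' | grep -E "tcp|force|width"
for i in 1; do python3 -m creep '[[[0.6,0,0,-15,0],[0.6,0,0,-30,0],[1,0,0,-45,0],[1,0,0,-45,0],[1,0,0,-20,0]]]'
python3 -m creep '[[[1,-37,-10,0,0],[1,-37,-10,0,0],[1,-37,-10,0,0],[1,-37,-10,0,0],[1,-37,-10,0,0]]]'; done |grep tcp
python3 - <<'E'
from h import *
goal([.4356,.141,.2],np.radians(-12))
s=snap("side"); crop(s,150,140,200,150,4,"s2.png")
E
```

```text
tcp_pos: [0.4731, -0.1252, 0.031]
contact_force: [-0.1, 0.2, 0.3]
finger_force: 30.0
tcp_pos: [0.4727, -0.1254, 0.0289]
contact_force: [-0.6, 0.0, -0.0]
width: 0.591
finger_force: 0.0
tcp_pos: [0.4741, -0.1256, 0.188]
tcp_pos: [0.5084, 0.0643, 0.1839]
tcp [0.5084 0.0643 0.1839] yaw_y -175.7 shift [-81.9  66.9 -16.1] turn 0.284 j6 -0.43 w 0.996 ff 0.0 F [ 1.3 -0.9  0.3] t 9.1
```

View pics/s2.png

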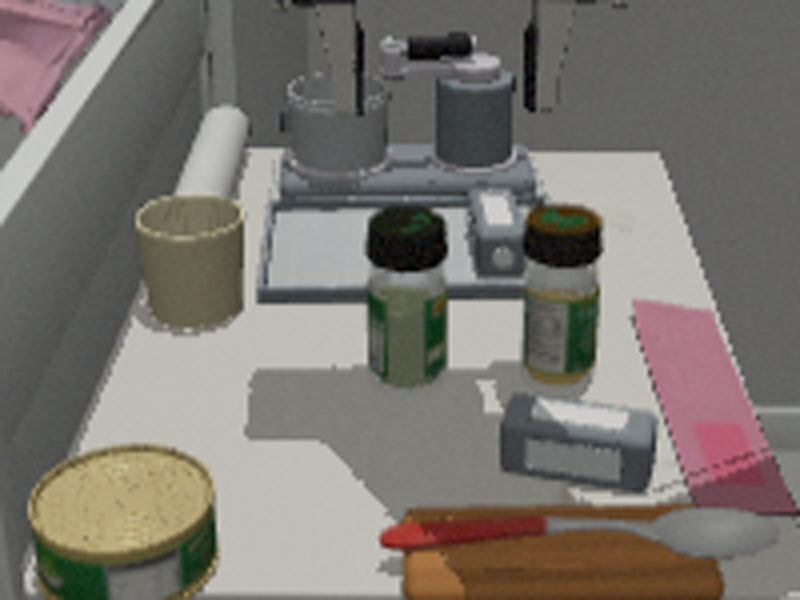

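Block A lies in the tray (500,235); B is unmoved (580,440). Next: a lengthwise grasp of B.

```bash
python3 -m creep '[[[1,-30,20,0,0.14],[1,-30,20,0,0.14],[1,-22,27,0,0],[1,0,0,0,0]]]' >/dev/null
python3 - <<'E'
from h import *
goal([.4348,.144,.1],np.radians(-12))
E
```

```text
tcp [0.4446 0.1515 0.1838] yaw_y 168.4 shift [ 9.4  8.1 83.8] turn 0.007 j6 -0.95 w 1.003 ff 0.0 F [0.4 0.5 0.2] t 9.55
```

```bash
python3 -m creep '[[[1,9,8,25,0],[1,0,0,40,0],[1,0,0,30,0],[1,0,0,10,0],[1,0,0,0,0]]]' >/dev/null
python3 - <<'E'
from h import *
goal([.4348,.144,.018],np.radians(-12))
s=snap("side"); crop(s,200,150,150,112,5,"s3.png")
E
```

```text
tcp [0.4363 0.1415 0.0777] yaw_y 168.2 shift [-2.3  1.9 59.7] turn 0.004 j6 -0.95 w 0.996 ff 0.0 F [ 0.3 -0.3  0.9] t 10.05
```

View pics/s3.png

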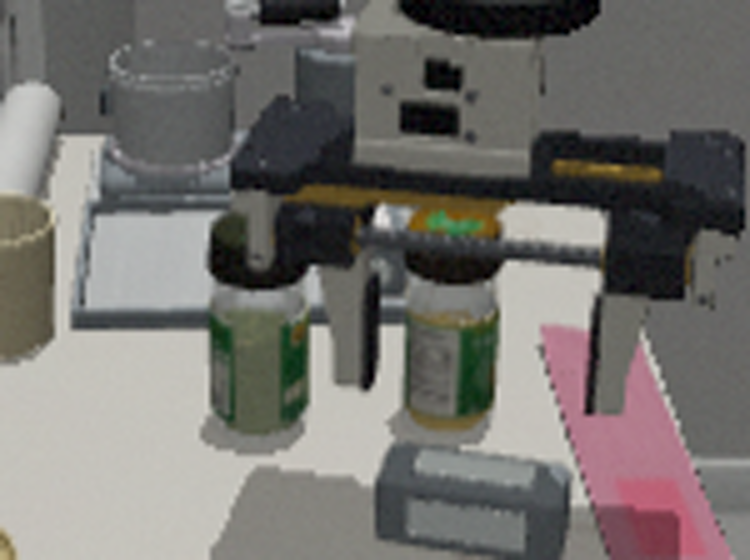

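The fingers bracket block B (inner faces 375 and 590, block 378–570; the offset is perspective). Descending straight.

```bash
python3 -m creep '[[[1,-2,0,20,0],[1,0,0,15,0],[1,0,0,10,0],[1,0,0,8,0],[1,0,0,6,0]]]' | grep -E "tcp|contact"
python3 -m creep '[[[0.5,0,0,0,0],[0.5,0,0,0,0],[0.5,0,0,0,0],[0.5,0,0,0,0],[0.5,0,0,0,0]]]' 35
python3 -m creep '[[[0.5,0,0,-10,0],[0.5,0,0,-20,0],[0.5,0,0,-30,0],[0.5,0,0,-40,0],[0.5,0,0,-50,0]]]'
```

```text
tcp_pos: [0.4376, 0.1446, 0.0198]
contact_force: [-0.7, -0.3, -0.2]
clock: 11.1
tcp_pos: [0.4371, 0.1443, 0.0198]
orientation: [0.0, -0.631, 0.776, 0.0]
contact_force: [0.4, -1.0, -2.3]
width: 0.914
finger_force: 34.7
clock: 11.6
tcp_pos: [0.4359, 0.1434, 0.1708]
orientation: [-0.001, -0.631, 0.776, 0.0]
contact_force: [2.5, 1.9, -0.9]
width: 0.916
finger_force: 34.7
```

```bash
python3 -m creep '[[[0.5,0,0,-10,-0.14],[0.5,0,0,0,-0.14],[0.5,0,0,0,0],[0.5,0,0,0,0]]]' |grep -E "tcp|width"
python3 - <<'E'
from h import *
goal([.558,-.1065,.1],np.radians(4))
E
```

```text
tcp_pos: [0.4367, 0.144, 0.1798]
width: 0.911
tcp [0.4367 0.144  0.1798] yaw_y -175.9 shift [ 258.5 -103.3   79.7] turn 0.001 j6 -0.68 w 0.911 ff 34.7 F [-0.6 -0.1 -1.8] t 12.0
```

```bash
for i in 1; do
python3 -m creep '[[[0.5,37,-15,0,0],[0.5,37,-15,0,0],[0.5,37,-15,0,0],[0.5,37,-15,0,0],[0.5,37,-15,0,0]]]'
python3 -m creep '[[[0.5,37,-14,0,0],[0.5,37,-14,0,0],[0.5,0,0,30,0],[0.5,0,0,40,0],[0.5,0,0,10,0]]]'
python3 -m creep '[[[0.5,0,0,30,0],[0.5,0,0,20,0],[0.5,0,0,14,0],[0.5,0,0,6,0],[0.5,0,0,4,0]]]'; done |grep -E "tcp|width|contact"
python3 - <<'E'
from h import *
goal([.558,-.1065,.0245],np.radians(4))
E
```

```text
tcp_pos: [0.5259, -0.0362, 0.1791]
contact_force: [1.4, 0.1, -1.8]
width: 0.912
tcp_pos: [0.5558, -0.1069, 0.095]
contact_force: [-1.4, -0.0, -2.2]
width: 0.912
tcp_pos: [0.5595, -0.1061, 0.0257]
contact_force: [-0.1, 0.2, -2.1]
width: 0.913
tcp [ 0.5595 -0.1061  0.0257] yaw_y -175.7 shift [0.3 1.5 1.2] turn 0.005 j6 -0.08 w 0.913 ff 34.7 F [-0.1  0.2 -2.1] t 13.5
```

```bash
for i in 1; do python3 -m creep '[[[0.5,0,0,1,0],[1,0,0,0,0],[1,0,0,0,0],[1,0,0,0,0],[1,0,0,0,0]]]' 
python3 -m creep '[[[1,0,0,-15,0],[1,0,0,-30,0],[1,0,0,-45,0],[1,0,0,-45,0],[1,0,0,-40,0]]]'
python3 -m creep '[[[1,-45,20,0,0],[1,-45,20,0,0],[1,-45,20,0,0],[1,-45,20,0,0],[1,-45,20,0,0]]]'
done |grep -E "tcp|width|contact"
python3 - <<'E'
from h import *
s=snap("top"); crop(s,260,120,120,90,6,"t4.png")
s=snap("side"); crop(s,195,120,120,90,6,"s4.png")
E
```

```text
tcp_pos: [0.5595, -0.1063, 0.0251]
contact_force: [-1.0, -1.2, -0.4]
width: 0.998
tcp_pos: [0.5592, -0.1064, 0.2022]
contact_force: [1.3, 0.5, -0.9]
width: 1.002
tcp_pos: [0.4415, 0.1118, 0.2]
contact_force: [1.5, 1.4, 0.8]
width: 1.003
```

View pics/t4.png

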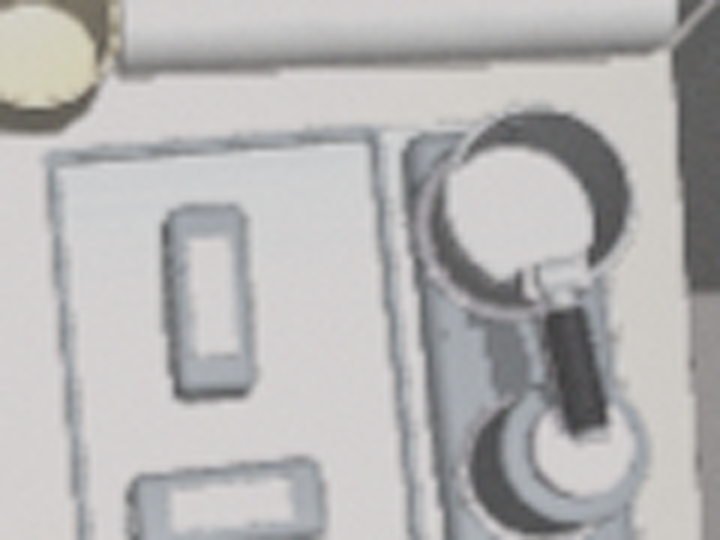

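View pics/s4.png

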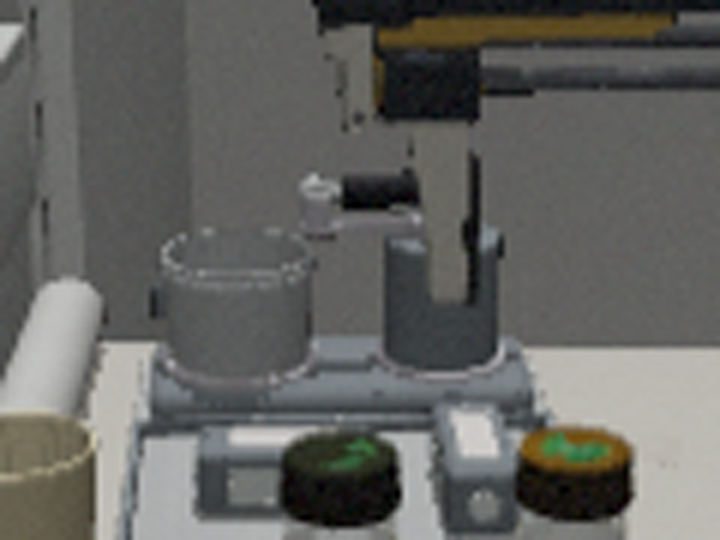

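Both blocks lie flat in the tray, with the crank handle folded towards the axis (575,370 in the top crop). I'll refine the handle line numerically.

```bash
cat >> h.py <<'E'
def dark(s,box,thr=75):
    x0,y0,x1,y1=box; m=np.zeros(s["img"].shape[:2],np.uint8); m[y0:y1,x0:x1]=(s["img"][y0:y1,x0:x1].max(2)<thr)
    n,l,st,c=cv2.connectedComponentsWithStats(m); k=1+np.argmax(st[1:,4]); p=np.argwhere(l==k)[:,::-1].astype(float)
    r=cv2.minAreaRect(p.astype(np.float32)); b=cv2.boxPoints(r); return p.mean(0),st[k],b
E
python3 - <<'E'
from h import *
s=snap("top")
c,st,b=dark(s,(345,168,368,196)); print(c,st,b.round(1).tolist())
i=np.argsort(b[:,1]); e0=b[i[:2]].mean(0); e1=b[i[2:]].mean(0)
a,bb=ray(s,*e0,.114),ray(s,*e1,.114); print("sleeve ends",a.round(4),bb.round(4),np.degrees(np.arctan2(*(a-bb)[1::-1])),np.linalg.norm(a-bb))
goal([.506,-.239,.16],np.radians(98))
E
```

```text
[353.475 180.875] [351 172   7  19  40] [[350.3999938964844, 172.39999389648438], [353.0, 171.8000030517578], [357.0, 190.0], [354.5, 190.60000610351562]]
sleeve ends [ 0.5347 -0.2295  0.114 ] [ 0.4919 -0.2365  0.114 ] 9.305121023765176 0.04331655224469329
tcp [0.4416 0.1131 0.2002] yaw_y -175.4 shift [356.2 -35.8  39.9] turn 1.512 j6 -0.6 w 0.997 ff 0.0 F [ 0.7 -0.3  1.1] t 15.15
```

```bash
python3 - <<'E'
from h import *
s=snap("top")
print(s["img"][178:184,346:366].max(2))
for thr in(90,105,120):
  c,st,b=dark(s,(348,168,368,196),thr)
  i=np.argsort(b[:,1]); e0=b[i[:2]].mean(0); e1=b[i[2:]].mean(0)
  a,bb=ray(s,*e0,.114),ray(s,*e1,.114); print(thr,st,ray(s,*c,.114).round(4),"ends",a.round(4),bb.round(4),np.degrees(np.arctan2(*(a-bb)[1::-1])),np.linalg.norm(a-bb))
E
```

```text
[[125 142 167 155 115  98  72  73  73  83  85  77  89 140 160 154 177 200
  206 207]
 [125 123 151 161 134 117  67  71  76  77  85  79  79 134 161 151 178 202
  207 206]
 [125 124 152 164 136 106  79  73  77  79  82  78  74 123 159 155 180 206
  205 207]
 [124 125 150 172 152 106  95  71  74  78  86  82  75 108 145 152 179 209
  207 205]
 [126 126 151 174 152 103  95  74  74  77  87  85  76  89 133 154 176 203
  203 205]
 [125 124 142 159 140 111 107  69  71  77  82  81  77  77 124 154 159 178
  193 207]]
90 [351 172  10  20 129] [ 0.513 -0.237  0.114] ends [ 0.5354 -0.2328  0.114 ] [ 0.4912 -0.2412  0.114 ] 10.789275595424415 0.04500981860686919
105 [350 171  11  21 146] [ 0.513  -0.2365  0.114 ] ends [ 0.5357 -0.2321  0.114 ] [ 0.4902 -0.2395  0.114 ] 9.2856990384901 0.04608142074299726
120 [349 171  12  22 172] [ 0.513  -0.2356  0.114 ] ends [ 0.5355 -0.2298  0.114 ] [ 0.4885 -0.2375  0.114 ] 9.302391320278941 0.04758178385631242
```

```bash
for i in 1; do
python3 -m creep '[[[0.4,0,0,0,0.15],[0.4,0,0,0,0.15],[0.4,0,0,0,0.15],[0.4,0,0,0,0.15],[0.4,0,0,0,0.15]]]'
python3 -m creep '[[[0.4,0,0,0,0.15],[0.4,0,0,0,0.15],[0.4,0,0,0,0.15],[0.4,0,0,0,0.15],[0.4,0,0,0,0.15]]]'; done | grep tcp; python3 -c "
from h import *
goal([.506,-.239,.2],np.radians(98))"
```

```text
tcp_pos: [0.4431, 0.1091, 0.1994]
tcp_pos: [0.4432, 0.1091, 0.1995]
tcp [0.4432 0.1091 0.1995] yaw_y 97.9 shift [ -14.7 -353.4   -0.4] turn -0.003 j6 -2.11 w 0.401 ff 0.0 F [-0.2 -0.8  0.6] t 16.2
```

```bash
for i in 1; do
python3 -m creep '[[[0.4,-2,-44,0,-0.02],[0.4,-2,-44,0,0],[0.4,-2,-44,0,0],[0.4,-2,-44,0,0],[0.4,-2,-44,0,0]]]'
python3 -m creep '[[[0.4,-2,-44,0,0],[0.4,-2,-44,0,0],[0.4,-2,-44,0,0],[0.4,0,0,30,0],[0.4,0,0,10,0]]]'; done | grep tcp; python3 -c "
from h import *
goal([.5085,-.2375,.114],np.radians(99))
s=snap('side'); crop(s,195,120,120,90,6,'s5.png')"
```

```text
tcp_pos: [0.4879, -0.1084, 0.1996]
tcp_pos: [0.5133, -0.2367, 0.1565]
tcp [ 0.5133 -0.2367  0.1565] yaw_y 99.2 shift [ 4.7 -0.1 42.5] turn 0.003 j6 -1.32 w 0.399 ff 0.0 F [-1.1  0.7 -0.5] t 17.2
```

```bash
python3 -m creep '[[[0.4,5,0,15,0],[0.4,0,0,15,0],[0.4,0,0,12,0],[0.4,0,0,0,0]]]' | grep -E "tcp|contact"
python3 -m creep '[[[0,0,0,0,0],[0,0,0,0,0],[0,0,0,0,0],[0,0,0,0,0]]]' 10
python3 -c "
from h import *
goal([.5085,-.2375,.114],np.radians(99))"
```

```text
tcp_pos: [0.5098, -0.2345, 0.1165]
contact_force: [0.2, 0.7, 0.1]
clock: 18.05
tcp_pos: [0.5118, -0.2355, 0.1186]
orientation: [0.001, -0.083, 0.997, -0.001]
contact_force: [1.5, -4.6, 2.2]
width: 0.206
finger_force: 10.1
tcp [ 0.5118 -0.2355  0.1186] yaw_y 99.5 shift [ 3.6 -1.5  4.6] turn 0.009 j6 -1.32 w 0.206 ff 10.1 F [ 1.5 -4.6  2.2] t 18.05
```

```bash
python3 -m creep '[[[0,-2,0,-12,0],[0,-5.5,0,-10.5,0],[0,-8.5,0,-8.5,0],[0,0,0,0,0]]]'
python3 -m creep '[[[0,-10.5,0,-5.5,0],[0,-12,0,-2,0],[0,-1,0,1,0],[0,0,0,0,0]]]'
python3 - <<'E'
from h import *
goal([.548,-.231,.154],np.radians(99))
s=snap("side"); crop(s,195,90,120,90,6,'s6.png')
E
```

```text
clock: 18.45
tcp_pos: [0.5267, -0.2326, 0.1498]
orientation: [0.0, -0.083, 0.997, -0.0]
contact_force: [-3.1, -3.5, 5.3]
width: 0.195
finger_force: 10.0
clock: 18.85
tcp_pos: [0.5501, -0.2284, 0.1561]
orientation: [0.001, -0.083, 0.997, -0.0]
contact_force: [-1.5, -0.0, 9.2]
width: 0.176
finger_force: 10.0
tcp [ 0.5501 -0.2284  0.1561] yaw_y 99.5 shift [ 2.5 -2.2  2.1] turn 0.009 j6 -1.34 w 0.176 ff 10.0 F [-1.5 -0.   9.2] t 18.85
```

View pics/s6.png

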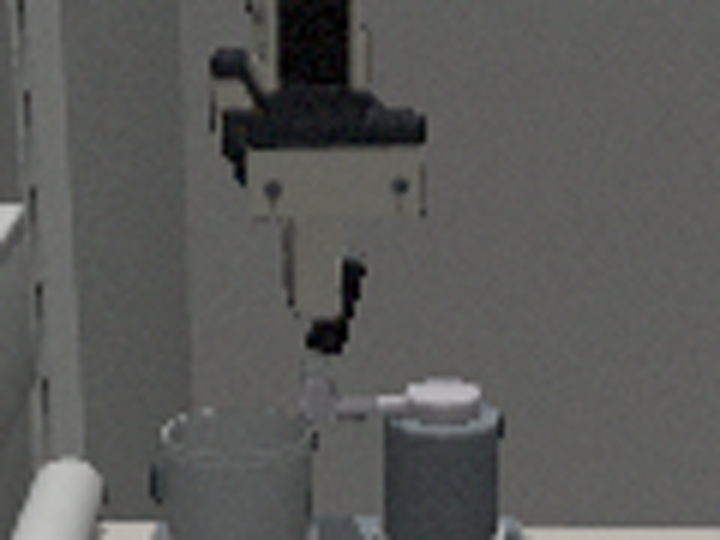

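The handle is up at about 70° only (leaning from 328,340 to 355,270) and the pads hold its edge. I'll re-grip further inward and finish the swing to the stop.

```bash
python3 -m creep '[[[0.35,0,0,0,0],[0.35,0,0,0,0],[0.35,12,-2,4,0],[0.35,0,0,0,0],[0.35,0,0,0,0]]]' 
python3 -m creep '[[[0,0,0,0,0],[0,0,0,0,0],[0,0,0,0,0],[0,0,0,0,0]]]' 15
python3 -m creep '[[[0,-5,0,-1,0],[0,-5,0,-1,0],[0,-5,0,0,0],[0,0,0,0,0]]]'
python3 - <<'E'
from h import *
goal([.548,-.231,.154],np.radians(99))
s=snap("side")
c,st,b=dark(s,(240,110,262,150),85); print(c,st,b.round(1).tolist())
print("exp hinge px",proj(s,[.548,-.231,.114]),"upright sleeve px",proj(s,[.548,-.231,.127]),proj(s,[.548,-.231,.175]))
print(s["img"][130:150,243:262].max(2))
E
```

```text
clock: 19.4
tcp_pos: [0.5375, -0.2325, 0.1508]
orientation: [-0.0, -0.083, 0.997, 0.0]
contact_force: [0.7, 0.4, 1.0]
width: 0.35
finger_force: 0.0
clock: 19.8
tcp_pos: [0.5382, -0.2323, 0.151]
orientation: [0.0, -0.083, 0.997, 0.0]
contact_force: [-0.7, 1.2, -0.0]
width: 0.199
finger_force: 15.0
clock: 20.2
tcp_pos: [0.5527, -0.2299, 0.1527]
orientation: [-0.001, -0.083, 0.997, 0.0]
contact_force: [-3.3, -0.2, 1.0]
width: 0.203
finger_force: 15.0
tcp [ 0.5527 -0.2299  0.1527] yaw_y 99.5 shift [ 4.8 -0.4 -1.3] turn 0.009 j6 -1.34 w 0.203 ff 15.0 F [-3.3 -0.2  1. ] t 20.2
[250.5 112.5] [240 110  22   6 132] [[240.0, 110.0], [261.0, 110.0], [261.0, 115.0], [240.0, 115.0]]
exp hinge px [247.35566472 151.92375044] upright sleeve px [247.31640284 147.72437747] [247.1679874  131.85015412]
[[ 95  96  97  99  99  94  98 103  96  97  93  92  95  91  96  95  95  96
   96]
 [ 91  98  96  96  97  97  97  97  96  93  93  93  96  94  95  93  93  95
   97]
 [ 93  97  96  98  98 101 100 101  93  94  96  94  92  97  91  96  99  97
   96]
 [ 93  97  97 101 101  94 101  95  96  94  92  96  94  98  95  
[... 614 characters left out ...]
 102  93  94  96  96  94  93  97  97  95  95
   93]
 [ 89  99 101 101 104 100 102  99  97  95  93  96  93  91  95  95  98  95
   97]
 [ 59  96  99  93  95  94  96  80  94  95  95  94  97  96  96  96  97  93
   93]
 [ 85  50  47  45  56  50  51  36  94  96  96  93  94  93  93  95  95  95
   95]
 [ 93  85  20  18  18  24  18  12  92  94  89  93  96  93  94  93  96  95
   95]
 [ 96  94  21  16  19  14  22   6  92  96  96  96  96  95  97  95  93  96
   96]
 [ 93  97  19  11   7  17  20   9  93  98  97  94  93  96  98  93  92  94
   92]
 [ 92  92  84  48  32  45  85  84  94  96  94  94  93  96  95  93  95  95
   92]
 [ 95  92  94  79  81  78  97  95  98  95  96  93  97  93  95  94  97  95
   94]]
```

The handle is upright against its stop (sleeve centred under the finger, light counter-force). Cranking a first quarter as a test.

```bash
python3 -m creep '[[[0,3.2,-20.1,0,0],[0,9.2,-18.1,0,0],[0,14.4,-14.4,0,0],[0,18.1,-9.2,0,0],[0,20.1,-3.2,0,0]]]' 20
python3 -c "
from h import *
p,_=pose();print(p)"
python3 -m creep '[[[0,20.1,3.2,0,0],[0,18.1,9.2,0,0],[0,14.4,14.4,0,0],[0,9.2,18.1,0,0],[0,3.2,20.1,0,0]]]'
```

```text
clock: 20.75
tcp_pos: [0.4997, -0.3057, 0.153]
orientation: [0.001, -0.083, 0.997, -0.0]
contact_force: [2.4, 0.9, -4.1]
width: 0.199
finger_force: 20.0
[ 0.49966112 -0.30571216  0.15297406]
clock: 21.25
tcp_pos: [0.4242, -0.251, 0.153]
orientation: [0.002, -0.082, 0.997, -0.0]
contact_force: [11.1, -0.3, -11.5]
width: 0.199
finger_force: 20.0
```

```bash
for i in 1; do
python3 -m creep '[[[0,-5,20.1,0,0],[0,-9.2,18.1,0,0],[0,-14.4,14.4,0,0],[0,-18.1,9.2,0,0],[0,-20.1,3.2,0,0]]]'
python3 -m creep '[[[0,-20.1,-3.2,0,0],[0,-18.1,-9.2,0,0],[0,-14.4,-14.4,0,0],[0,-9.2,-18.1,0,0],[0,-3.2,-20.1,0,0]]]'
python3 -m creep '[[[0,3.2,-20.1,0,0],[0,9.2,-18.1,0,0],[0,14.4,-14.4,0,0],[0,18.1,-9.2,0,0],[0,20.1,-3.2,0,0]]]'
python3 -m creep '[[[0,20.1,3.2,0,0],[0,18.1,9.2,0,0],[0,14.4,14.4,0,0],[0,9.2,18.1,0,0],[0,3.2,20.1,0,0]]]'; done | grep -E "tcp|contact|width"
python3 - <<'E'
from h import *
s=snap("side"); crop(s,195,90,120,90,6,'s7.png')
print(proj(s,[.424,-.251,.127]),proj(s,[.424,-.251,.175]))
print(s["img"][130:152,258:290].max(2))
E
```

```text
tcp_pos: [0.4785, -0.1766, 0.153]
contact_force: [0.7, -12.8, -6.7]
width: 0.201
tcp_pos: [0.5538, -0.2299, 0.153]
contact_force: [-2.9, 1.8, -0.2]
width: 0.198
tcp_pos: [0.5004, -0.3054, 0.1532]
contact_force: [2.1, 0.4, -5.0]
width: 0.201
tcp_pos: [0.4247, -0.2508, 0.1532]
contact_force: [8.2, -1.8, -9.5]
width: 0.201
[288.66635009 145.9980089 ] [289.28119276 130.36497587]
[[ 92  94  92  95  95  95  95  95  96  94  93  92  94  97  92  95  90  93
   95  95  95  94  94  94  94  92  81  56  18  77  91  98]
 [ 95  94  93  94  97  94  97  96  93  96  94  95  92  95  96  92  94  94
   94  96  96  95  92  93  93  94  85  67  18  73 101  97]
 [ 95  95  94  95  96  96  92  94  93  93  94  94  92  96  97  94  95  94
   94  95  95  92  95  91  92  95  90  71  27  78  99  98]
 [ 97  95  92  95  96  96  94  96  95  94  95  98  92  95  93  91  96  95
   94  95  93  96  98  94  93  92  81  70  28  62 107  98]
 [ 95  95  91  95  92  96  96  92  94  93  94  96  94  96  94  97  93  97
   94  94  97  92  98  95  95  93  86  45  29  62  96  96]
 [ 95  98  94  95  92  95  94  95 100  92  97  93  95  96
[... 1504 characters left out ...]
4  95  94  96  93  95  85  90  30]
 [ 93  96  95  95  97  96  96  95  94  93  94  96  96  95  96  93  95  98
   93  95  95  92  93  92  97  95  97  95  95  95  93  80]
 [ 94  95  96  95  96  95  95  93  93  94  92  95  96  97  94  96  94  96
   95  98  93  94  96  96  93  96  96  97  96  95  90  91]
 [ 93  94  93  97  96  93  96  94  94  95  96  94  94  98  95  95  95  95
   91  94  95  96  93  95  98  93  98  94  98  87  96  99]
 [ 96  94  93  94  94  94  96  98  95  95  93  96  94  92  91  94  96  95
   95  94  98  95  96  96  94  93  97  94  93  82  89  95]
 [ 95  95  95  95  95  93  92  97  96  94  97  95  97  98  96  92  96  95
   95  96  97  96  95  94  96  95  96  94  98 100  70  94]]
```

```bash
for i in 1; do
python3 -m creep '[[[0,-3.2,20.1,0,0],[0,-9.2,18.1,0,0],[0,-14.4,14.4,0,0],[0,-18.1,9.2,0,0],[0,-20.1,3.2,0,0]]]'
python3 -m creep '[[[0,-20.1,-3.2,0,0],[0,-18.1,-9.2,0,0],[0,-14.4,-14.4,0,0],[0,-9.2,-18.1,0,0],[0,-3.2,-20.1,0,0]]]'
python3 -m creep '[[[0,3.2,-20.1,0,0],[0,9.2,-18.1,0,0],[0,14.4,-14.4,0,0],[0,18.1,-9.2,0,0],[0,20.1,-3.2,0,0]]]'
python3 -m creep '[[[0,20.1,3.2,0,0],[0,18.1,9.2,0,0],[0,14.4,14.4,0,0],[0,9.2,18.1,0,0],[0,3.2,20.1,0,0]]]'; done | grep -E "tcp|contact|width"
```

```text
tcp_pos: [0.4779, -0.1766, 0.1531]
contact_force: [-0.2, -12.0, -6.2]
width: 0.198
tcp_pos: [0.5536, -0.2296, 0.1531]
contact_force: [-2.4, 1.9, -0.6]
width: 0.196
tcp_pos: [0.4999, -0.3054, 0.1532]
contact_force: [3.0, -0.8, -4.1]
width: 0.2
tcp_pos: [0.4245, -0.2506, 0.1532]
contact_force: [9.3, -0.0, -8.8]
width: 0.206
```

```bash
for i in 1; do
python3 -m creep '[[[0,-3.2,20.1,0,0],[0,-9.2,18.1,0,0],[0,-14.4,14.4,0,0],[0,-18.1,9.2,0,0],[0,-20.1,3.2,0,0]]]'
python3 -m creep '[[[0,-20.1,-3.2,0,0],[0,-18.1,-9.2,0,0],[0,-14.4,-14.4,0,0],[0,-9.2,-18.1,0,0],[0,-3.2,-20.1,0,0]]]'
python3 -m creep '[[[0,3.2,-20.1,0,0],[0,9.2,-18.1,0,0],[0,14.4,-14.4,0,0],[0,18.1,-9.2,0,0],[0,20.1,-3.2,0,0]]]'
python3 -m creep '[[[0,20.1,3.2,0,0],[0,18.1,9.2,0,0],[0,14.4,14.4,0,0],[0,9.2,18.1,0,0],[0,3.2,20.1,0,0]]]'
python3 -m creep '[[[0,-3.2,20.1,0,0],[0,-9.2,18.1,0,0],[0,-14.4,14.4,0,0],[0,-18.1,9.2,0,0],[0,-20.1,3.2,0,0]]]'
python3 -m creep '[[[0,-20.1,-3.2,0,0],[0,-18.1,-9.2,0,0],[0,-14.4,-14.4,0,0],[0,-9.2,-18.1,0,0],[0,-3.2,-20.1,0,0]]]'
python3 -m creep '[[[0,0,0,0,0],[0,0,0,0,0]]]'; done | grep -E "tcp|contact|width"
python3 - <<'E'
from h import *
s=snap("side"); print(s["img"][138:152,240:262].max(2))
E
```

```text
tcp_pos: [0.4776, -0.1766, 0.1531]
contact_force: [1.1, -13.0, -6.2]
width: 0.198
tcp_pos: [0.5534, -0.2294, 0.1531]
contact_force: [-0.8, 0.8, -0.6]
width: 0.199
tcp_pos: [0.4997, -0.3054, 0.1532]
contact_force: [2.8, 0.9, -3.3]
width: 0.2
tcp_pos: [0.4244, -0.2506, 0.1532]
contact_force: [9.1, -1.1, -7.9]
width: 0.199
tcp_pos: [0.4773, -0.1767, 0.153]
contact_force: [1.0, -12.7, -5.7]
width: 0.199
tcp_pos: [0.5533, -0.2294, 0.1531]
contact_force: [-1.6, 2.2, -1.2]
width: 0.198
tcp_pos: [0.5532, -0.2298, 0.1532]
contact_force: [0.7, -1.6, -1.8]
width: 0.201
[[ 91  51  53  95  98  97  99  99  99 100  99  96  96  96  96  93  95  97
   91  96  97  96]
 [ 95  87  51  93  99 101  97  98 100  97 102  95  91  92  96  97  90  94
   95  97  94  91]
 [ 97  94  43  95  98  97 101  98 101 101  98  94  96  94  95  95  95  96
   95  94  95  94]
 [ 96  97  84  93  98 100  98 102 101 101 101  92  94  95  93  97  94  93
   95  97  94  92]
 [ 98  95  98  96 102 103 102 106 101 101 102  95  93  94  97  95  92  98
   97  93  97  95]
 [ 95  95  93  63  95  94  92  93  92 101  62  94  98  95  94  95  94  98
   96  97  94  93]
 [ 95  92  93  88  48  53  50  46  48  54  30  94  97  95  96  95  95  98
   93  96  95  93]
 [ 97  92  95  93  19  18  21  19  22  10  84  95  95  95  96  96  94  96
   96  97  93  96]
 [ 95  94  96  96  25  21  15  14  26  14  95  93  94  95  97  95  96  98
   95  91  96  93]
 [ 97  96  95  97  83  25  19  21  16   6  94  97  95  95  94  94  94  92
   98  95  95  97]
 [ 96  92  96  94  96  84  48  48  45  85  95  95  93  98  94  96  97  95
   93  94  94  97]
 [ 95  95  93  95  95  97  79  87  80  96  95  91  95  96  93  95  95  97
   94  93  95  94]
 [ 96  95  97  95  94  93  98  99  93  95  93  95  95  94  94  98  97  97
   93  95  92  95]
 [ 96  94  95  95  96  93 101  93  88  59  93  95  96  95  96  95  96  94
   94  94  95  97]]
```

Four turns followed cleanly. Now fold the handle back along the reverse arc.

```bash
python3 -m creep '[[[0,0,0,0,0],[0,12,0,2,0],[0,11,0,5.5,0],[0,8.5,0,8.5,0],[0,0,0,0,0]]]' 10
python3 -m creep '[[[0,5.5,0,11,0],[0,2,0,9,0],[0,0,0,0,0],[0,0,0,0,0]]]'
python3 - <<'E'
from h import *
s=snap("side"); print(s["img"][138:158:1,240:290].max(2)[::2,::2])
E
```

```text
clock: 29.05
tcp_pos: [0.5216, -0.2349, 0.1369]
orientation: [-0.0, -0.083, 0.997, -0.0]
contact_force: [-0.6, -1.1, 1.3]
width: 0.201
finger_force: 10.0
clock: 29.45
tcp_pos: [0.5143, -0.2363, 0.1166]
orientation: [-0.002, -0.083, 0.997, 0.0]
contact_force: [-3.7, -5.6, -0.7]
width: 0.202
finger_force: 10.0
[[ 97  96  92  93  94 101 102  86 101 101 103 101 101 101 104 102 102  98
  102  60  95  94  94  94  93]
 [ 99  91  94  94  94  61  81  75  89  94  95  94  99  97  94  98  92  95
   92  94  96  92  98  95  94]
 [ 94  95  95  93  96  95  96  64  62  99  98 100  57  81  93  97  95  97
   95  96  97  94  97  94  94]
 [ 94  94  96 100  94  93  91  37  53  97  99  97  47  94  93  95  91  94
   95  95  96  96  95  93  94]
 [ 95  97  95  98  99  97  50  14  56  98 100  99  88  96  95  94  94  93
   94  93  94  94  96  96  97]
 [ 93  96  95  96  94  38  14  20  63  98  98  97  94 100  97  95  95  96
   93  94  94  95  96  95  96]
 [ 91  93  91 105 107 108   0  20  76  96  99 101  96  97  97  97  95  96
   97  98  95  96  99  95  96]
 [ 94  98  95  98 101  95  86  88  69 102  98 102  98  96  93  95  95  94
   97  93  95  94  94  96  97]
 [ 96  93  95  92 101  98  96 100  51 100 101 101 108 112 113 177 173 137
   95  94  97  96  96  95  93]
 [ 98  95  97  96 100 103 113 113 116 113 113 106 118 119 119 139 184 129
   92  98  95  94  95  95  92]]
```

```bash
for i in 1; do python3 -m creep '[[[0.4,0,0,0,0],[0.4,0,0,0,0],[0.4,0,0,0,0],[0.4,0,0,-20,0],[0.4,0,0,-40,0]]]'
python3 -m creep '[[[0,8,0,0,0],[0,0,0,0,0],[0,0,0,0,0],[0,0,0,0,0],[0,0,0,0,0]]]' 
python3 -m creep '[[[0,0,0,10,0],[0,0,0,10,0],[0,0,0,8,0],[0,0,0,6,0],[0,0,0,4,0]]]'; done | grep -E "tcp|contact|width"
```

```text
tcp_pos: [0.5143, -0.2353, 0.1748]
contact_force: [1.5, -0.3, 0.7]
width: 0.399
tcp_pos: [0.5082, -0.2372, 0.1762]
contact_force: [-0.2, -0.3, 0.4]
width: 0.025
tcp_pos: [0.508, -0.2374, 0.1381]
contact_force: [0.1, 0.2, 0.3]
width: 0.003
```

```bash
for i in 1; do 
python3 -m creep '[[[0,0,0,3,0],[0,0,0,2,0],[0,0,0,1,0],[0,0,0,0,0]]]'
python3 -m creep '[[[0,0,0,1,0],[0,0,0,1,0],[0,0,0,0,0]]]'; done | grep -E "tcp|contact|width"
python3 - <<'E'
from h import *
s=snap("side"); print(s["img"][142:158,242:290].max(2)[:,::2])
E
```

```text
tcp_pos: [0.5084, -0.2374, 0.1331]
contact_force: [-0.9, -0.1, 0.2]
width: 0.003
tcp_pos: [0.5084, -0.2374, 0.1312]
contact_force: [-0.6, -0.5, 1.6]
width: 0.006
[[ 93  96  98  94  94  93  94  94  90 100  98  99  97  94  95  96  91  95
   95  95  91  93  93  93]
 [ 95  96  93  99  96  94  96  98  89  98  98  97  92  96  93  95  93  91
   95  97  98  93  97  94]
 [ 97  92  92  94  95  95  95  95  87  98  98  97  95  92  94  93  94  97
   93  94  96  95  99  92]
 [ 98  96  93  96  94  97  95  96  89  96 103  97  96  95  95  94  96  95
   94  91  95  94  95  96]
 [ 94  95  96  95  94  96  92  95  90 100  99 102  95  92  94  94  99  95
   95  97  97  93  96  95]
 [ 96  96  99  95  95  96  95  95  88 100 100 103  91  95  96  95  96  94
   96  94  95  94  96  94]
 [ 97  99  99  95  94  93  92  96  87 100 100  99  48  95  92 100  96  94
   97  95  93  94  92  96]
 [ 98  95  68  93  96  50  51  48  65  89  80  76  17 112  94  98  97  95
   96  95  96  95  95  97]
 [ 96  95 109 106  72  24  27  21  33  43  41  35  29 109  95  94  96  95
   97  95  94  97  97  94]
 [ 95  93 103  97 103  24  13  26  19  23  22  27  24  93  95  94  97  93
   92  99  94  94  94  94]
 [ 97  93  98 103  86  21   9  18  15  19   9  23   4  82  96  96  94  95
   96  96  94  94  92  95]
 [ 96  92  94  94  84  16   5  15  25  13  18  20  14  93  92  95  94  96
   92  97  95  95  98  96]
 [ 95  94  95  97  92  18  17   1  13  15  31  59  88 114 115 171 140  94
   96  96  97  95  97  93]
 [ 95  94  95  96  96  87  85  87  90  88  78 113 114 119 119 181 177  98
   95  96  93  97  96  96]
 [ 95  93  95  99 102 114 115 113 116 112 107 116 119 118 121 137 125  96
   94  95  93  97  94  96]
 [ 91  98  98  98 104 120 110 110 100  99 100  95  99 112 105 100  87 102
   96  96  96  94  96  97]]
```

```bash
for i in 1; do 
python3 -m creep '[[[0,0,0,1.5,0],[0,0,0,0,0],[0,0,0,0,0]]]'
python3 -m creep '[[[0,0,0,1.5,0],[0,0,0,0,0],[0,0,0,0,0]]]'
python3 -m creep '[[[0,0,0,1.5,0],[0,0,0,0,0],[0,0,0,0,0]]]'; done | grep -E "tcp|contact"
```

```text
tcp_pos: [0.5085, -0.2378, 0.1305]
contact_force: [-3.0, -0.7, 7.9]
tcp_pos: [0.5086, -0.2382, 0.1299]
contact_force: [-4.3, -1.4, 13.6]
tcp_pos: [0.5087, -0.2386, 0.1293]
contact_force: [-7.4, -0.9, 20.5]
```

Firm contact at the stop, so the handle is folded flat. Retract and measure the spoon (red handle) and the canister numerically.

```bash
for i in 1; do python3 -m creep '[[[0,0,0,-10,0],[0,0,0,-40,0],[0.5,0,0,-40,0],[0.5,0,45,0,0],[0.5,0,45,0,0]]]'
python3 -m creep '[[[0.5,0,45,0,0],[0.5,0,45,0,0],[0.5,0,45,0,0],[0.5,0,45,0,0],[0.5,0,0,0,0]]]'; done | grep tcp
cat >> h.py <<'E'
def red(s,box):
    x0,y0,x1,y1=box; im=s["img"].astype(int); m=np.zeros(im.shape[:2],np.uint8)
    k=(im[...,2]-np.maximum(im[...,1],im[...,0])>70); k&=(abs(im[...,1]-im[...,0])<25); m[y0:y1,x0:x1]=k[y0:y1,x0:x1]
    n,l,st,c=cv2.connectedComponentsWithStats(m); i=1+np.argmax(st[1:,4]); p=np.argwhere(l==i)[:,::-1].astype(float)
    return p.mean(0),st[i],cv2.boxPoints(cv2.minAreaRect(p.astype(np.float32)))
E
python3 - <<'E'
from h import *
s=snap("top")
c,st,b=red(s,(155,175,175,220)); i=np.argsort(b[:,1]); e0=b[i[:2]].mean(0); e1=b[i[2:]].mean(0)
print(st,"tail",ray(s,*e0,.02).round(4),"neck",ray(s,*e1,.022).round(4),"c",ray(s,*c,.02).round(4))
c,st,b=red(s,(155,175,175,220))
w=np.linalg.norm(b[0]-b[1]),np.linalg.norm(b[1]-b[2]); print(w)
# canister rim: circle fit
g=cv2.cvtColor(s["img"],cv2.COLOR_BGR2GRAY)[135:180,322:372]; g=cv2.resize(g,None,fx=6,fy=6,interpolation=cv2.INTER_CUBIC)
h=cv2.HoughCircles(g,cv2.HOUGH_GRADIENT,1.5,30,param1=120,param2=30,minRadius=85,maxRadius=120)
if h is not None:
  for x,y,r in h[0][:3]: print("circ",r/6,ray(s,322+x/6,135+y/6,.082).round(4))
t=snap("side"); goal([.51,.225,.12],np.radians(90))
c,st,b=red(t,(230,250,300,285)); print(st,b.round(1).tolist()); print("exp",proj(t,[.536,.2245,.019]),proj(t,[.459,.226,.022]))
E
```

```text
tcp_pos: [0.4939, -0.1482, 0.2176]
tcp_pos: [0.4634, 0.0332, 0.2169]Traceback (most recent call last):
  File "<stdin>", line 3, in <module>
  File "h.py", line 31, in red
    n,l,st,c=cv2.connectedComponentsWithStats(m); i=1+np.argmax(st[1:,4]); p=np.argwhere(l==i)[:,::-1].astype(float)
                                                      ~~~~~~~~~^^^^^^^^^^
    return _wrapfunc(a, 'argmax', axis=axis, out=out, **kwds)
    return bound(*args, **kwds)
ValueError: attempt to get argmax of an empty sequence
```

```bash
python3 - <<'E'
from h import *
s=snap("top"); print(s["img"][183:215:4,155:175,2]); 
t=snap("side"); goal([.51,.225,.12],np.radians(90))
c,st,b=red(t,(230,250,300,285)); print(st,b.round(1).tolist()); print("exp",proj(t,[.536,.2245,.019]),proj(t,[.459,.226,.022]))
g=cv2.cvtColor(s["img"],cv2.COLOR_BGR2GRAY)[135:180,322:372]; g=cv2.resize(g,None,fx=6,fy=6,interpolation=cv2.INTER_CUBIC)
h=cv2.HoughCircles(g,cv2.HOUGH_GRADIENT,1.5,30,param1=120,param2=30,minRadius=85,maxRadius=120)
if h is not None:
  for x,y,r in h[0][:3]: print("circ",r/6,ray(s,322+x/6,135+y/6,.082).round(4))
E
```

```text
[[116 118 116 117 117 116 121 123 121 126 124 128 128 129 131 131 131 131
  134 134]
 [123 123 127 127 128 127 127 132 129 131 134 133 134 133 139 136 138 137
  140 136]
 [129 129 132 132 133 134 133 134 137 139 139 138 137 139 138 137 139 138
  139 135]
 [136 139 139 138 137 136 137 139 139 139 135 135 134 134 136 134 133 132
  128 129]
 [137 138 136 136 139 135 132 134 130 131 131 129 129 128 129 123 123 119
  121 118]
 [133 133 130 130 130 128 126 125 121 122 123 119 119 120 121 118 115 116
  116 114]
 [126 121 123 121 120 117 117 117 114 116 116 118 113 112 113 114 116 111
  110 111]
 [118 119 120 116 115 110 114 114 113 112 109 112 108 111 110 109 108 110
  107 107]]
tcp [0.4638 0.0293 0.2166] yaw_y 99.6 shift [-78.1 185.3  96.6] turn 0.167 j6 -1.89 w 0.505 ff 0.0 F [-0.  -0.3  0.2] t 33.8
[245 269  41   8 196] [[244.6999969482422, 271.20001220703125], [284.8999938964844, 268.1000061035156], [285.29998779296875, 273.3999938964844], [245.10000610351562, 276.5]]
exp [245.7546134  272.35411798] [286.04316078 271.80035291]
circ 14.791667 [ 0.5868 -0.2355  0.082 ]
circ 15.341667 [ 0.5711 -0.2238  0.082 ]
```

```bash
for i in 1; do python3 -m creep '[[[0.5,-15,37,0,0.1],[0.5,-11,38,0,0.085],[0.5,-10,38,20,0],[0.5,-10,38,20,0],[0.5,-5,33,20,0]]]'
python3 -m creep '[[[0.5,0,0,20,0],[0.5,0,0,20,0],[0.5,0,0,20,0],[0.5,0,0,0,0]]]';done | grep tcp
python3 - <<'E'
from h import *
goal([.508,.225,.026],np.radians(89))
s=snap("side")
im=cv2.resize(s["img"][180:300,190:350],None,fx=5,fy=5,interpolation=cv2.INTER_CUBIC); cv2.imwrite("pics/s8.png",im)
E
```

```text
tcp_pos: [0.5094, 0.2155, 0.1557]
tcp_pos: [0.5071, 0.2125, 0.0937]
tcp [0.5071 0.2125 0.0937] yaw_y 88.7 shift [-0.9 12.7 67.6] turn -0.004 j6 -2.34 w 0.498 ff 0.0 F [-0.4 -0.5  0.3] t 34.7
```

View pics/s8.png

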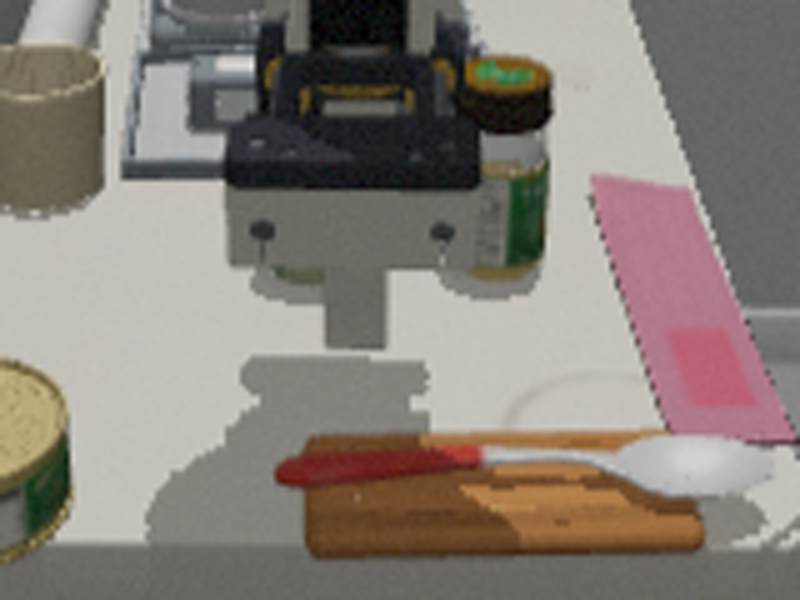

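The finger (355,340) is over the red handle about 30 mm from its end; jars clear. Descend and take it with a light grip so that the bowl may droop.

```bash
for i in 1; do python3 -m creep '[[[0.5,0,13,20,0],[0.5,0,0,20,0],[0.5,0,0,15,0],[0.5,0,0,11,0],[0.5,0,0,0,0]]]'
python3 -m creep '[[[0,0,0,0,0],[0,0,0,0,0],[0,0,0,0,0],[0,0,0,0,0],[0,0,0,0,0]]]' 4;done
for i in 1; do python3 -m creep '[[[0,0,0,-5,0],[0,0,0,-10,0],[0,0,0,-15,0],[0,0,0,-20,0],[0,0,0,-20,0]]]'
python3 -m creep '[[[0,0,0,-30,0],[0,0,0,-40,0],[0,0,0,-40,0],[0,0,0,0,0],[0,0,0,0,0]]]';done|grep -E "tcp|width"
python3 - <<'E'
from h import *
s=snap("side"); goal([.508,.225,.19],np.radians(89))
c,st,b=red(s,(150,60,350,300)); print(st,b.round(1).tolist())
E
```

```text
clock: 35.25
tcp_pos: [0.5083, 0.2273, 0.0301]
orientation: [-0.0, 0.01, 1.0, -0.0]
contact_force: [-0.5, 0.3, 0.0]
width: 0.496
finger_force: 0.0
clock: 35.75
tcp_pos: [0.5084, 0.2282, 0.031]
orientation: [0.0, 0.01, 1.0, 0.0]
contact_force: [0.0, -0.8, 3.1]
width: 0.107
finger_force: 1.5
tcp_pos: [0.5083, 0.228, 0.102]
width: 0.004
tcp_pos: [0.5086, 0.2284, 0.2125]
width: 0.006
tcp [0.508  0.228  0.2111] yaw_y 88.9 shift [-0.1 -3.  21.1] turn -0.002 j6 -2.36 w 0.006 ff 0.0 F [ 0.4  0.1 -0.6] t 36.8
[259 270  27   6  86] [[258.79998779296875, 271.20001220703125], [284.8999938964844, 269.20001220703125], [285.20001220703125, 273.20001220703125], [259.1000061035156, 275.20001220703125]]
```

```bash
for i in 1; do python3 -m creep '[[[0.4,0,-1,40,0],[0.4,0,0,40,0],[0.4,0,0,40,0],[0.4,0,0,40,0],[0.4,0,0,14,0]]]'
python3 -m creep '[[[0.4,0,0,8,0],[0.4,0,0,4,0],[0.4,0,0,0,0],[0.4,0,0,0,0]]]'
python3 -m creep '[[[0,0,0,0,0],[0,0,0,0,0],[0,0,0,0,0],[0,0,0,0,0],[0,0,0,0,0]]]' 6;done | grep -E "tcp|contact|width|finger"
```

```text
tcp_pos: [0.5053, 0.2246, 0.0316]
contact_force: [-0.7, -0.6, 1.0]
width: 0.376
finger_force: 0.0
tcp_pos: [0.5088, 0.2275, 0.0255]
contact_force: [0.6, -0.1, 0.1]
width: 0.401
finger_force: 0.0
tcp_pos: [0.5086, 0.2273, 0.0251]
contact_force: [-0.7, 0.7, 6.1]
width: 0.222
finger_force: 5.9
```

```bash
for i in 1; do python3 -m creep '[[[0,0,0,-4,0],[0,0,0,-8,0],[0,0,0,-8,0],[0,0,0,0,0]]]'
python3 -m creep '[[[0,0,0,-20,0],[0,0,0,-30,0],[0,0,0,-30,0],[0,0,0,-30,0],[0,0,0,0,0]]]';done|grep -E "tcp|width|contact"
python3 - <<'E'
from h import *
s=snap("side"); goal([.508,.225,.19],np.radians(89))
c,st,b=red(s,(150,60,350,300)); print(st,b.round(1).tolist()); print(proj(s,[.508,.228,.147]))
E
```

```text
tcp_pos: [0.5089, 0.2275, 0.046]
contact_force: [-0.2, 0.1, 0.2]
width: 0.219
tcp_pos: [0.5108, 0.2286, 0.1594]
contact_force: [3.6, -0.4, 7.0]
width: 0.213
tcp [0.511  0.2286 0.1583] yaw_y 89.0 shift [  2.7  -3.6 -31.7] turn -0.001 j6 -2.36 w 0.21 ff 6.4 F [ 4.7 -0.1  8.5] t 39.15
[330 247   1   1   1] [[330.0, 247.0], [330.0, 247.0], [330.0, 247.0], [330.0, 247.0]]
[260.78437299 214.03772862]
```

```bash
python3 - <<'E'
from h import *
s=snap("side"); cv2.imwrite("pics/s9.png",s["img"]); goal([.508,.225,.19],np.radians(89))
im=s["img"].astype(int); r=im[...,2]-np.maximum(im[...,1],im[...,0])
m=(r>25)&(abs(im[...,1]-im[...,0])<15)
for y in range(180,290,4): print(y,''.join('#' if m[y,x] else '.' for x in range(200,345,2)))
E
```

```text
tcp [0.5112 0.2286 0.1579] yaw_y 89.0 shift [  2.9  -3.5 -32.2] turn -0.001 j6 -2.36 w 0.206 ff 6.4 F [5.6 0.5 9.2] t 39.2
180 .........................................................................
184 .........................................................................
188 .........................................................................
192 .........................................................................
196 .........................................................................
200 .........................................................................
204 .........................................................................
208 .........................................................................
212 .........................................................................
216 .................................#....................#..###.............
220 ................................###.............................#........
224 ..................................###....................#...#...........
228 ...................................##
[... 506 characters left out ...]
56 .........................................................................
260 .........................................................................
264 .................................................................#.......
268 .........................................................................
272 .........................................................................
276 .........................................................................
280 .........................................................................
284 .........................................................................
288 .........................................................................
```

The spoon drooped steeply with its tip probably still touching below; lift on.

```bash
for i in 1; do python3 -m creep '[[[0,0,0,-20,0],[0,0,0,-30,0],[0,0,0,-30,0],[0,0,0,0,0],[0,0,0,0,0]]]' 6;done|grep -E "tcp|width|contact"
python3 - <<'E'
from h import *
s=snap("side"); cv2.imwrite("pics/s10.png",s["img"][80:290,180:380].repeat(2,0).repeat(2,1)[:600,:800]); goal([.508,.225,.19],np.radians(89))
im=s["img"].astype(int); r=im[...,2]-np.maximum(im[...,1],im[...,0])
m=(r>25)&(abs(im[...,1]-im[...,0])<15)
for y in range(130,250,4): print(y,''.join('#' if m[y,x] else '.' for x in range(200,345,2)))
E
```

```text
tcp_pos: [0.5083, 0.2272, 0.235]
contact_force: [-0.2, -0.1, -0.9]
width: 0.211
tcp [0.5078 0.2269 0.234 ] yaw_y 88.9 shift [-0.3 -1.9 44. ] turn -0.002 j6 -2.36 w 0.213 ff 6.0 F [ 0.7  0.5 -0.5] t 39.75
130 .........................................................................
134 .........................................................................
138 .........................................................................
142 .........................................................................
146 .........................................................................
150 .........................................................................
154 .........................................................................
158 .........................................................................
162 .........................................................................
166 .........................................................................
170 .........................................................................
174 ..................................
[... 743 characters left out ...]
14 .........................................................................
218 .........................................................#.....#.........
222 ............................................................##...........
226 .......................................................#.#...............
230 .........................................................#.#..#...#......
234 ...................................................................#.....
238 .........................................................#........#......
242 ..........................................................#.#..#.###.....
246 .........................................................................
```

View pics/s10.png

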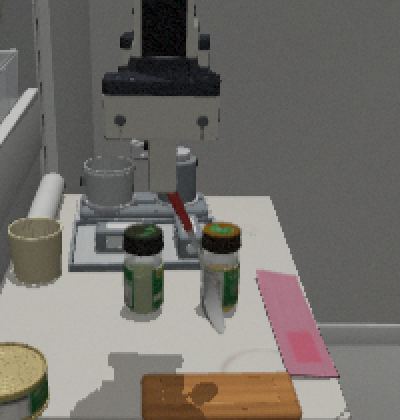

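The spoon hangs from the pads at about 65°, bowl tip at crop (222,330), i.e. full image (291,245), clear of the jars. Steep enough for a dip; tighten and compute the tip offset.

```bash
cat >> h.py <<'E'
def rayy(s,u,v,y):
    f=192/np.tan(np.radians(s["vfov"]/2)); R=np.array(s["R"]);t=np.array(s["t"])
    d=R.T@np.array([(u-s["cx"])/f,(v-s["cy"])/f,1]); c=-R.T@t
    return c+d*(y-c[1])/d[1]
E
for i in 1; do python3 -m creep '[[[0,0,0,0,0],[0,0,0,-30,0],[0,0,0,-30,-0.14],[0,0,0,-20,-0.14],[0,0,0,0,-0.14]]]' 15
python3 -m creep '[[[0,0,0,0,-0.14],[0,0,0,0,-0.14],[0,0,0,0,-0.14],[0,0,0,0,-0.14],[0,0,0,0,-0.14]]]' 
python3 -m creep '[[[0,0,0,0,-0.14],[0,0,0,0,-0.14],[0,0,0,0,-0.14],[0,0,0,0,0]]]' ;done|grep -E "tcp|width"
python3 - <<'E'
from h import *
s=snap("side")
print("old tip",rayy(s,291,245,.228),"old tcp px",proj(s,[.508,.227,.234]))
goal([.587,-.165,.31],np.radians(180),2*np.pi)
E
```

```text
tcp_pos: [0.5093, 0.2275, 0.3169]
width: 0.205
tcp_pos: [0.508, 0.2269, 0.3133]
width: 0.2
tcp_pos: [0.508, 0.2269, 0.3134]
width: 0.204
old tip [0.45218381 0.228      0.08337209] old tcp px [261.11294026 167.42470329]
tcp [0.508  0.2269 0.3136] yaw_y 177.0 shift [387.2 -99.6   3.9] turn -0.053 j6 -0.82 w 0.203 ff 14.9 F [ 0.2 -0.4  0. ] t 41.2
```

```bash
for i in 1; do python3 -m creep '[[[0,40,-10,0,0],[0,40,-10,0,0],[0,40,-10,0,0],[0,40,-10,0,0],[0,40,-10,0,-0.05]]]'
python3 -m creep '[[[0,40,-8,0,0],[0,40,-8,0,0],[0,40,-8,0,0],[0,40,-8,0,0],[0,40,-8,0,0]]]'
python3 -m creep '[[[0,0,0,0,0],[0,0,0,0,0]]]';done|grep -E "tcp|width"
python3 - <<'E'
from h import *
goal([.588,-.180,.21],np.radians(180),2*np.pi)
s=snap("side"); p,_=pose()
print("exp tip px",proj(s,p+[0,-.056,-.151]),"tcp",proj(s,p),"rim",proj(s,[.5866,-.236,.082]))
im=s["img"].astype(int); r=im[...,2]-np.maximum(im[...,1],im[...,0])
m=(r>25)&(abs(im[...,1]-im[...,0])<15); g=im.max(2)
for y in range(60,160,3): print(y,''.join('#' if m[y,x] else ('o' if g[y,x]>125 else '.') for x in range(200,290,2)))
E
```

```text
tcp_pos: [0.5481, 0.0232, 0.3142]
width: 0.201
tcp_pos: [0.5882, -0.1769, 0.314]
width: 0.204
tcp_pos: [0.5879, -0.1762, 0.3135]
width: 0.202
tcp [ 0.5879 -0.1762  0.3135] yaw_y 179.7 shift [  3.8  -0.3 103.5] turn -0.006 j6 -0.03 w 0.202 ff 14.9 F [-0.6  1.3 -0.7] t 42.4
exp tip px [233.55019316 135.83606699] tcp [230.61439515  85.06660866] rim [234.7640875  161.46191309]
60 .............................................
63 .............................................
66 .............................................
69 .............................................
72 .............................................
75 .............................................
78 ..............###............................
81 ..............###............................
84 ...............##............................
87 ...............##............................
90 ...............##............................
93 ...............##............................
96 ...............##............................
99 ................#............................
102 ................#.................
[... 261 characters left out ...]

120 .............................................
123 .............................................
126 .............................................
129 .............................................
132 .............................................
135 .............................................
138 .............................................
141 .............................................
144 .............................................
147 .............................................
150 .......................oo.........o..........
153 ...................................o.........
156 ................................ooooo........
159 ......................................o......
```

```bash
python3 - <<'E'
from h import *
s=snap("side"); a=cv2.imread("pics/s9.png").astype(int); d=abs(s["img"].astype(int)-a).max(2)
for y in range(76,166,3): print(y,''.join('#' if d[y,x]>18 else '.' for x in range(205,275)))
t=snap("top")
print("top exp tip px",proj(t,[.588,-.232,.163]))
E
```

```text
76 ....................###.##############################################
79 ....................##########.#######################################
82 .....................########..#######################################
85 .....................########..#######################################
88 .................###.##.#####..#######################################
91 ........................##############################################
94 .........................#############################################
97 .........................#############################################
100 ..........................############################################
103 ..........................############################################
106 ....................................##################################
109 ....................................###....##........................#
112 ................................########.............................#
115 ................................######################################
118 .............................#..######################
[... 484 characters left out ...]
......................######...######################...#
142 ...................................######....#####################...#
145 ...................................######....#####################....
148 ........................................##...#####################....
151 ...................................#.....##.######.......#.....###....
154 ...................................#....#...####.........#############
157 ..................................###################################.
160 .................................#####################################
163 ................................######################################
top exp tip px [356.63220079 144.30162312]
```

The tip is at about (233,137), matching the prediction of (233.5,135.8). Dip.

```bash
for i in 1; do python3 -m creep '[[[0,4,0,25,0],[0,0,0,25,0],[0,0,0,20,0],[0,0,0,15,0],[0,0,0,10,0]]]'
python3 -m creep '[[[0,0,0,6,0],[0,0,0,0,0],[0,0,0,0,0],[0,0,0,0,0]]]'
python3 -m creep '[[[0,0,0,-15,0],[0,0,0,-25,0],[0,0,0,-30,0],[0,0,0,-32,0],[0,0,0,0,0]]]';done|grep -E "tcp|width|contact"
```

```text
tcp_pos: [0.5879, -0.1779, 0.2186]
contact_force: [-0.7, 0.5, 0.2]
width: 0.205
tcp_pos: [0.5887, -0.1792, 0.2145]
contact_force: [-0.5, -0.5, -0.2]
width: 0.2
tcp_pos: [0.5902, -0.18, 0.3216]
contact_force: [0.5, 0.1, -0.2]
width: 0.202
```

Dipped about 20 mm without contact. Return over the rest and turn back.

```bash
for i in 1; do python3 -m creep '[[[0,-40,14,0,0],[0,-40,14,0,0],[0,-40,14,0,0],[0,-40,14,0,0],[0,-40,14,0,0]]]'
python3 -m creep '[[[0,-40,14,0,0],[0,-40,14,0,0],[0,-40,14,0,0],[0,-40,14,0,0],[0,-40,14,0,0]]]'
python3 -m creep '[[[0,0,0,0,0.145],[0,0,0,0,0.145],[0,0,0,0,0.145],[0,0,0,0,0.145],[0,0,0,0,0.145]]]'
python3 -m creep '[[[0,0,0,0,0.145],[0,0,0,0,0.145],[0,0,0,0,0.145],[0,0,0,0,0.145],[0,0,0,0,0.145]]]'
python3 -m creep '[[[0,0,0,0,0.14],[0,0,0,0,0],[0,0,0,0,0]]]'
done|grep -E "tcp|width"
python3 - <<'E'
from h import *
goal([.448,.2245,.19],np.radians(89))
s=snap("side");p,_=pose(); a=cv2.imread("pics/s9.png").astype(int); im=s["img"].astype(int)
print("exp tip px",proj(s,p+[-.056,0,-.151]),"tcp",proj(s,p))
r=im[...,2]-np.maximum(im[...,1],im[...,0]); m=(r>25)&(abs(im[...,1]-im[...,0])<15)
d=abs(im-a).max(2)
for y in range(90,230,4): print(y,''.join('#' if m[y,x] else 'o' if d[y,x]>25 else '.' for x in range(240,345)))
E
```

```text
tcp_pos: [0.5175, 0.0221, 0.3161]
width: 0.202
tcp_pos: [0.4474, 0.2223, 0.3163]
width: 0.205
tcp_pos: [0.4482, 0.2209, 0.316]
width: 0.203
tcp_pos: [0.4483, 0.2208, 0.316]
width: 0.199
tcp_pos: [0.4482, 0.2207, 0.3158]
width: 0.202
tcp [0.4482 0.2207 0.3158] yaw_y 89.1 shift [  0.3   3.7 125.8] turn 0.002 j6 -2.44 w 0.202 ff 14.9 F [ 0.1 -0.5 -0.6] t 46.25
exp tip px [326.61863991 203.56178541] tcp [299.06331224 117.90999524]
90 oooooooooooooooooooooooooooooooooooooooooooooooooooo..................o..................................
94 ooooooooooooooooooooooooooooooooooooooooooooooooooo.o.o..................................................
98 ooooooooooooooooooooooooooooooooooooooooooooooooooo.o.o..................................................
102 ooooooooooooooooooooooooooooooooooooooooooooooooooo.ooo..............o...................................
106 .oooooooooooooooooooooooooooooooooooooooo...........o#...................................................
110 ooo..................................................o...................................................
114 oooooooo
[... 2477 characters left out ...]
.................oooooo.................
206 .............ooooooo.ooooo...............................................................................
210 .............oooo....ooooo...............................................................................
214 ..............oo.o.ooooooo...............................................................................
218 ................ooooo.oooooooo........................................................##.................
222 .........................ooooooo.....................................#......#..###.......................
226 ............................ooooooo...................................#................#.................
```

```bash
for i in 1; do python3 -m creep '[[[0,0,3,40,0],[0,0,0,40,0],[0,0,0,30,0],[0,0,0,20,0],[0,0,0,10,0]]]' 8
python3 -m creep '[[[0,0,0,4,0],[0,0,0,4,0],[0,0,0,2,0],[0,0,0,0,0]]]';done|grep -E "tcp|width|contact"
```

```text
tcp_pos: [0.4476, 0.2231, 0.1738]
contact_force: [0.6, 0.5, -0.4]
width: 0.206
tcp_pos: [0.4495, 0.2247, 0.1671]
contact_force: [1.5, 0.3, 5.4]
width: 0.203
```

```bash
for i in 1; do python3 -m creep '[[[0,-19.5,0,9,0],[0,-19,0,12,0],[0,-17,0,14.5,0],[0,0,0,0,0]]]'
python3 -m creep '[[[0,-15,0,16.5,0],[0,-12.5,0,18.5,0],[0,-10,0,20,0],[0,0,0,0,0]]]';done|grep -E "tcp|width|contact"
python3 - <<'E'
from h import *
s=snap("side");p,_=pose(); im=s["img"].astype(int)
r=im[...,2]-np.maximum(im[...,1],im[...,0]); m=(r>25)&(abs(im[...,1]-im[...,0])<15); g=im.max(2)
goal([.392,.225,.014])
a=np.array([.392,.225,.016]);print(proj(s,a),proj(s,p))
for y in range(215,290,3): print(y,''.join('#' if m[y,x] else 'o' if im[y,x].min()>90 and im[y,x].ptp()<1 else '.' for x in range(225,345))) if 0 else print(y,''.join('#' if m[y,x] else str(min(9,im[y,x,0]//25)) for x in range(225,345)))
E
```

```text
tcp_pos: [0.5043, 0.2222, 0.1284]
contact_force: [-0.8, -0.3, 0.7]
width: 0.199
tcp_pos: [0.5404, 0.2211, 0.0729]
contact_force: [-1.2, -0.5, 0.1]
width: 0.193
tcp [0.5405 0.2214 0.0743] yaw_y 88.9 shift [148.4   0.7  60.6] turn None j6 -2.31 w 0.189 ff 7.5 F [-0.4 -0.7 -0.2] t 48.05
[320.83669544 274.26839747] [243.10517342 246.94820564]
215 11110111111111111111111111111110111111127777777777777776322333222222121111377777777#####66677777777777774444444444444444
218 111111111111111111111111111111111111111477777777777777762233433444311222223777777776655555555555555555567444444444443444
221 222221111111111111111111111111111111111477777777777777762223334333311111114777777774655555555555555555556744444444444443
224 12122222222111111111111111111111211111147777777777777776223343333331111111677777777735555#555555555555555674444444444444
227 1111111111111111111111111111111111111114777777777777777522233333342111111177777777777355#55555555555555#5567444444444444
230 111111111101111001111010110100111100100577777777777777752333333334211011137777777777774555555#5555555555555#744444444444
233 43333
[... 1665 characters left out ...]
222222222222222222222222256666777777777777777777777763325777777777777777777
275 555555545555555555555555541111111111321222222222122223222222322323221112677777777777777788888888776222577777777777777777
278 555555555555555555555555541111111111222222222222222222222222223222111111113467777777777788888888884222257777777777777777
281 555555555555555555555555541111111111111222222223333333322333333333333333221111123456677777777765322222225777777777777775
284 555555555555555555555555541111111111111111111222222222222222222222222222222211122222222222222222222222222577777777557555
287 555555555555555555555555541111111111111111111111222222222222222222222222222222222222222222222222222222221177755577555555
```

```bash
for i in 1; do python3 -m creep '[[[0,-7,0,20,0],[0,-3,0,15,0],[0,-1,0,8,0],[0,0,0,0,0]]]'
python3 -m creep '[[[0,10,2,0,0],[0,12,0,0,0],[0,8,0,2,0],[0,0,0,0,0]]]';done|grep -E "tcp|width|contact"
python3 - <<'E'
from h import *
s=snap("side");p,_=pose(); im=s["img"].astype(int)
r=im[...,2]-np.maximum(im[...,1],im[...,0]); m=(r>25)&(abs(im[...,1]-im[...,0])<15)
for y in range(248,290,2): print(y,''.join('#' if m[y,x] else str(min(9,im[y,x,0]//25)) for x in range(225,345)))
E
```

```text
tcp_pos: [0.5515, 0.2214, 0.0314]
contact_force: [-1.1, 0.2, 1.1]
width: 0.004
tcp_pos: [0.5228, 0.2257, 0.0324]
contact_force: [1.7, -0.8, 9.2]
width: 0.004
248 722222222222222222222222221111111111111111112111111778778887887777877788777778887777778777783566655555555555555555555444
250 611222222222333222222222233222111111122211111111111677778777878787777877778778787788777787777556655555555555555555555444
252 711111111011111111111111111111111111111111111111111787777877887777777878777777778777788787778665665555555555555555555555
254 711111111111111111111011111111111101111110111111110787878887788878887787788777777777777777777735656555555555555555556545
256 744433433333333333333322222222222211111121211111124787787788877878887777777777777777777777777775656555555555555555555553
258 744444444444444444444444444444444444444444444444444877787778887888877777777777777777888777777876656655555555555555555566
260 764444444444444444444444444444444444444444444444444788888877878778777777777777877777787777788777355655555555555555555555
262 764444222234444444444444444444444444444444332344445788888877878
[... 982 characters left out ...]
111233333333333333333333333333321211234445667777665544432157777777777777777
280 555555555555555555555555541112111111221211211121212233333333333333333333333333331111121121112111111111115787887777777777
282 555555555555555555555555541111111111111111111111111111122232233232232222222222222222222222222111112222223878777777777777
284 555555555555555555555555541111111111111111111111111111111222222222222222222221222222222222222222222223222577777777777777
286 555555555555555555555555541111111111111111111111111121111122222222222222222222222222222222222222222222222267777777777776
288 555555555555555555555555551111111111111111111111111111111111222222222222222222222222212222122221112121222277777777777765
```

The pads lost the spoon near the end; it appears to lie on the rest. Lift straight up and check it.

```bash
for i in 1; do python3 -m creep '[[[0,0,0,-5,0],[0,0,0,-15,0],[0,0,0,-40,0],[0.4,0,0,-45,0],[0.4,0,0,-45,0]]]'
python3 -m creep '[[[0.4,0,-45,0,0],[0.4,0,-45,0,0],[0.4,0,-45,0,0],[0.4,0,-45,0,0],[0.4,0,-45,0,0]]]'
python3 -m creep '[[[0.4,0,-45,0,0],[0.4,0,-45,0,0],[0.4,0,-45,0,0],[0.4,0,0,0,0],[0.4,0,0,0,0]]]';done|grep -E "tcp"
cat > m.py <<'E'
from h import *
s=snap("top"); im=s["img"].astype(int)
r=im[...,2]-np.maximum(im[...,1],im[...,0]); m=(r>40)&(abs(im[...,1]-im[...,0])<20)
sat=im.max(2)-im.min(2)
for y in range(174,262,2): print(y,''.join('#' if m[y,x] else 'o' if sat[y,x]<25 and im[y,x].min()>120 else '+' if sat[y,x]>40 else '.' for x in range(148,195)))
t=snap("side"); c,st,b=red(t,(225,250,300,290)); print(st,b.round(1).tolist())
im=t["img"].astype(int); sat=im.max(2)-im.min(2);r=im[...,2]-np.maximum(im[...,1],im[...,0]); m=(r>40)&(abs(im[...,1]-im[...,0])<20)
for y in range(258,296,2): print(y,''.join('#' if m[y,x] else 'o' if sat[y,x]<22 and im[y,x].min()>120 else '+' if sat[y,x]>40 else '.' for x in range(225,345)))
E
python3 m.py
```

```text
tcp_pos: [0.5209, 0.2239, 0.1817]
tcp_pos: [0.5166, -0.002, 0.1804]
tcp_pos: [0.5143, -0.1363, 0.18]
174 oo.............................................
176 ooo............................................
178 oooo...........................................
180 ooooo..........................................
182 ooooo..........................................
184 ooooooo........................................
186 ooooooo........................................
188 oooo.+++++.....................................
190 ooo.++++++++...................................
192 ..o.+++++++++++####++..........................
194 ...++++++++++++####++..........................
196 ...++++++++++++####++..........................
198 .+.++++++++++++####++..........................
200 .+++++++++++++####+++..........................
202 .+++++++++++++####+++..........................
204 ..++++++++++++oooo+++..........................
206 ++++++++++++++ooo.++++.........................
208 ###+++++++++++.oo+++++.........................
210 ###+++++++++++.oo+++++.........................
212 ##+.+++
[... 3126 characters left out ...]
++++++++++++++++++++++++++++++++++++++++++++++++++++++++++++.oooooooooooooo
286 ooooooooooooooooooooooooo.++++++++++++++++++++++++++++++++++++++++++++++++++++++++++++++++++++++++++++++++oooooooooooooo
288 ooooooooooooooooooooooooo.++++++++++++++++++++++++++++++++++++++++++++++++++++++++++++++++++++++++++++++++oooooooooooooo
290 ...........................++++++++++++++++++++++++++++++++++++++++++++++++.++.++.+.....................................
292 ........................................................................................................................
294 ........................................................................................................................
```

The spoon's slope in the side view matches its original lay (flat, shifted ~24 mm along the rest). Move the arm clear and compare the scene with the first pictures.

```bash
for i in 1; do python3 -m creep '[[[0.4,0,0,-30,0],[0.4,5,-45,0,0],[0.4,5,-45,0,0],[0.4,5,-45,0,0],[0.4,5,-45,0,0]]]'
python3 -m creep '[[[0.4,10,-45,0,0],[0.4,10,-45,0,0],[0.4,10,-45,0,0],[0.4,10,-45,0,0],[0.4,0,0,0,0]]]';done|grep -E "tcp"
cat > m2.py <<'E'
from h import *
for n,(x0,x1,y0,y1) in(("top",(150,380,110,265)),("side",(160,345,130,290))):
    s=snap(n); a=cv2.resize(cv2.imread(f"pics/{n}0.png"),(512,384),interpolation=cv2.INTER_AREA)
    d=cv2.absdiff(cv2.GaussianBlur(a,(3,3),0),cv2.GaussianBlur(s["img"],(3,3),0)).max(2); m=np.zeros_like(d); m[y0:y1,x0:x1]=d[y0:y1,x0:x1]>35
    k,l,st,c=cv2.connectedComponentsWithStats(cv2.dilate(m,np.ones((3,3),np.uint8)))
    print(n,[(st[i].tolist(),c[i].round().tolist()) for i in range(1,k) if st[i,4]>25])
    if n=="top":
        im=s["img"].astype(int); r=im[...,2]-np.maximum(im[...,1],im[...,0]); m=(r>40)&(abs(im[...,1]-im[...,0])<20); sat=im.max(2)-im.min(2)
        for y in range(170,262,2): print(y,''.join('#' if m[y,x] else 'o' if sat[y,x]<30 and im[y,x].min()>95 else '+' for x in range(150,175)))
        c,st,b=dark(s,(348,168,368,196),90); print("handle",ray(s,*c,.114),st)
E
python3 m2.py
```

```text
tcp_pos: [0.4923, -0.3149, 0.2104]
tcp_pos: [0.4477, -0.4971, 0.2091]
top [([186, 133, 20, 35, 493], [196.0, 150.0]), ([291, 135, 85, 128, 4370], [340.0, 213.0]), ([286, 153, 18, 35, 444], [294.0, 171.0]), ([160, 172, 11, 16, 139], [165.0, 179.0]), ([347, 174, 4, 9, 27], [348.0, 178.0]), ([154, 195, 18, 44, 372], [163.0, 222.0]), ([280, 195, 35, 20, 442], [297.0, 205.0]), ([185, 204, 24, 36, 514], [197.0, 221.0]), ([343, 227, 38, 35, 792], [366.0, 249.0]), ([153, 241, 6, 8, 39], [155.0, 245.0]), ([166, 242, 6, 14, 62], [168.0, 248.0]), ([227, 247, 35, 17, 405], [243.0, 257.0]), ([264, 252, 22, 12, 209], [274.0, 258.0])]
170 ooooooooooooooooooooooooo
172 ooooooooooooooooooooooooo
174 ooooooooooooo#####ooooooo
176 ooooooooooooo######oooooo
178 oooooooooooo+######oooooo
180 oooooooooooo+######oooooo
182 oooooooooooo+#####+oooooo
184 oooooooooooo######ooooooo
186 oooooooooooo######ooooooo
188 ooo+++++++++######+++++++
190 oo++++++++++#####++++++++
192 o+++++++++++#####++++++++
194 ++++++++++++#####++++++++
196 ++++++++++++#####++++++++
198 ++++++++++++#####++++++++
200 ++++++++++++####++
[... 747 characters left out ...]
oooooooooo
252 ooooooooooooooooooooooooo
254 ooooooooooooooooooooooooo
256 ooooooooooooooooooooooooo
258 ooooooooooooooooooooooooo
260 ooooooooooooooooooooooooo
handle [ 0.51342326 -0.23639868  0.114     ] [350 171  11  21 155]
side [([266, 152, 13, 11, 79], [272.0, 156.0]), ([246, 175, 13, 6, 70], [252.0, 177.0]), ([265, 176, 62, 35, 1280], [295.0, 193.0]), ([215, 178, 6, 5, 26], [218.0, 180.0]), ([226, 190, 26, 18, 334], [236.0, 198.0]), ([318, 210, 20, 29, 325], [327.0, 225.0]), ([188, 239, 41, 24, 708], [210.0, 251.0]), ([273, 238, 48, 45, 1158], [298.0, 258.0]), ([231, 267, 64, 17, 587], [256.0, 273.0]), ([323, 266, 18, 6, 88], [332.0, 268.0]), ([322, 276, 22, 14, 197], [333.0, 282.0])]
```

All checks agree: the handle blob is identical to the folded start, both blocks are in the tray, the jars and cup haven't moved, and the spoon lies flat along the rest.

```bash
python3 -c "
from cell import arm
print(arm.close_job())"
```

```text
the job is handed in; nothing more can be done
None
```

The job is handed in: both blocks are flat in the tray, the crank was turned four turns clockwise and its handle folded flat, and the spoon was dipped about 20 mm and lies flat on its rest. It slipped from the grip on laying down, so it sits about 24 mm further along than before; the jars and cup are unmoved.

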